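Press the brass caps on umbrella knobs

TASK

First clear every wood offcut off the lever press into the black scrap bin. Then, one knob at a time, stand each umbrella knob upright on the press's red seat, pull the sprung lever down until the brass cap is pressed fully home, ease the lever back up slowly without letting it fly, and stand the finished knob upright in the blue tray. Press the caps with the lever only, finish with the lever fully up, and leave the other tools and containers on the bench where they are.

Things in the scene. Friction and masses are not known exactly. Their poses are not given: they have to be found in the camera images.
- press: Green bench lever press, fixed to the bench. Base plate 275 x 200 mm, its top 20 mm above the bench. Origin: on the bench, under the centre of the seat; own x points from the seat to the hinge, y to the left. The plate spans x -85 to +190 mm, y -100 to +100 mm. Two cheeks at x = 125 mm (100 to 150), y within 33 mm, 131 mm high, carry the lever's hinge.
- seat (a point): Centre of the press's seat: a red disc with a white rim (diameter 60 mm) painted on the plate, flat, level with the plate's top (20 mm above the bench). A knob within 15 mm of it is pressed well.
- lever_hinge (a point): Point on the lever's hinge axis, 125 mm beyond the seat along the press's x and 111 mm above the bench; the axis runs along the press's y. Upright, the lever's top is 341 mm above the bench: keep the gripper and wrist from sweeping into it.
- lever (a joint): Lever angle, rad: 0 = upright at rest on its stop; grows as it is pulled over towards the robot and down (to the press's -x). At pi/2 the arm is level. The foot meets a proud cap at about 1.50; the cap is home, with a firm stop, at about 1.57; empty, it stops at 1.65. A spring always returns it: let go low down it flies back at over 3 rad/s, let go within 0.2 rad of upright it settles gently.
- foot (a point): Centre of the face of the lever's black presser foot (flat, 50 x 56 mm), 125 mm from the hinge along the arm and 30 mm off the arm's middle. With the lever upright the face looks towards the robot over the seat; with the lever level it faces down, 81 mm above the bench, straight over the seat.
- lever_grip (a point): Centre of the lever's red grip: a sleeve of diameter 24 mm, 90 mm long, along the press's y, spinning freely on its rod, so it may be pinched tightly through the stroke. 220 mm from the hinge axis, 75 mm to the press's -y side of the arm (arm 30 mm wide, 16 thick), 331 mm above the bench at rest. Pull needed there: 2 N at rest, about 9 N near the bottom, about 19 N while pushing a cap.
- knob1: Umbrella knob handle: dark turned wooden cylinder, diameter 44 mm, 58 mm high, about 0.15 kg, standing upright on the bench, with a brass cap (diameter 32 mm) on its top face. The cap stands 11 mm above the wood before pressing (69 mm overall) and 3 mm when home (61 mm overall). Origin: centre of the underside, z up along the knob. One or two knobs are present.
- knob2: Umbrella knob handle: dark turned wooden cylinder, diameter 44 mm, 58 mm high, about 0.15 kg, standing upright on the bench, with a brass cap (diameter 32 mm) on its top face. The cap stands 11 mm above the wood before pressing (69 mm overall) and 3 mm when home (61 mm overall). Origin: centre of the underside, z up along the knob. One or two knobs are present.
- knob3: Umbrella knob handle: dark turned wooden cylinder, diameter 44 mm, 58 mm high, about 0.15 kg, standing upright on the bench, with a brass cap (diameter 32 mm) on its top face. The cap stands 11 mm above the wood before pressing (69 mm overall) and 3 mm when home (61 mm overall). Origin: centre of the underside, z up along the knob. One or two knobs are present.
- cap1 (a joint): How far the brass cap of knob1 is pressed in, m: 0 = standing proud, 0.008 = fully home. It takes about 18 N to push, and stays where it is left.
- cap2 (a joint): How far the brass cap of knob2 is pressed in, m: 0 = standing proud, 0.008 = fully home. It takes about 18 N to push, and stays where it is left.
- cap3 (a joint): How far the brass cap of knob3 is pressed in, m: 0 = standing proud, 0.008 = fully home. It takes about 18 N to push, and stays where it is left.
- offcut1: Light wood offcut, block 50 (x) x 26 (y) x 22 (z) mm, 30 g, lying on the press's plate; origin at the centre of its underside. Two or three offcuts are present.
- offcut2: Light wood offcut, block 50 (x) x 26 (y) x 22 (z) mm, 30 g, lying on the press's plate; origin at the centre of its underside. Two or three offcuts are present.
- offcut3: Light wood offcut, block 50 (x) x 26 (y) x 22 (z) mm, 30 g, lying on the press's plate; origin at the centre of its underside. Two or three offcuts are present.
- tray: Blue open tray for finished knobs, fixed, 150 (x) x 230 (y) mm outside, walls 25 mm high and 5 mm thick, floor 5 mm thick. Origin: centre of its underside.
- bin: Black scrap bin, open on top, fixed, 150 (x) x 200 (y) mm outside, 80 mm high, walls 4 mm. Origin: centre of its underside.
- hammer: Bystander, loose: hammer with a wooden handle, lying; origin under its middle, x along its length.
- screwdriver: Bystander, loose: screwdriver, lying; origin under its middle, x along its length.
- ruler: Bystander, loose: flat steel strip, 30 x 160 x 4 (mm); origin at the centre of its underside.
- varnish: Bystander, loose: amber bottle, diameter 56, 130 tall (mm); origin at the centre of its underside.
- can: Bystander, loose: metal can, diameter 70, 90 tall (mm); origin at the centre of its underside.
- sander: Bystander, loose: cork sanding block, 110 x 65 x 35 (mm); origin at the centre of its underside.
- jar: Bystander, loose: jar, diameter 60, 70 tall (mm); origin at the centre of its underside.
There are look-alikes about, which are no part of the job. Leave any pink look-alike of the offcut2 alone.

How it is judged:
On the way, in this order (a step that is already met when the one before it is completed fails the run):
1. every offcut lies in the scrap bin, before any cap is pressed (x of offcut1 in the frame of bin between -0.075 and 0.075 m and y of offcut1 in the frame of bin between -0.1 and 0.1 m and z of each of offcut1, offcut2, offcut3 in the frame of bin below 0.08 m and x of offcut2 in the frame of bin between -0.075 and 0.075 m and y of offcut2 in the frame of bin between -0.1 and 0.1 m and x of offcut3 in the frame of bin between -0.075 and 0.075 m and y of offcut3 in the frame of bin between -0.1 and 0.1 m), for 0.2 s.
2. the lever has pressed a first cap home (value of joint any of cap1, cap2, cap3 above 0.006 m), for 0.2 s.
3. the lever is back up after pressing (value of joint lever below 0.1 rad), for 0.2 s.
At the end, for the whole second after the job is handed in: All offcuts lie in the bin; every knob stands upright (within 0.15 rad) and still on the tray's floor with its cap pressed in more than 6 of 8 mm; the lever is up (under 0.1 rad) (all of step 1 and x of knob1 in the frame of tray between -0.07 and 0.07 m and y of knob1 in the frame of tray between -0.11 and 0.11 m and z of each of knob1, knob2, knob3 in the frame of tray below 0.012 m and angle between each of knob1, knob2, knob3's own z axis and vertical below 0.15 rad and linear speed of each of knob1, knob2, knob3 below 0.03 m/s and value of joint each of cap1, cap2, cap3 above 0.006 m and x of knob2 in the frame of tray between -0.07 and 0.07 m and y of knob2 in the frame of tray between -0.11 and 0.11 m and x of knob3 in the frame of tray between -0.07 and 0.07 m and y of knob3 in the frame of tray between -0.11 and 0.11 m and value of joint lever below 0.1 rad); the robot touches nothing.
It fails at once if the lever flies back (faster than 1.5 rad/s) (velocity of joint lever below -1.5 rad/s).
It fails at once if a cap is pushed in by something other than the lowered lever (value of joint lever below 1.2 rad and ((value of joint cap1 between 0.002 and 0.006 m and velocity of joint cap1 above 0.008 m/s) or (value of joint cap2 between 0.002 and 0.006 m and velocity of joint cap2 above 0.008 m/s) or (value of joint cap3 between 0.002 and 0.006 m and velocity of joint cap3 above 0.008 m/s))).
It fails at once if a bystander is moved more than 5 cm (distance of any of hammer, screwdriver, ruler, varnish, can, sander, jar from where it was at the start of the episode above 0.05 m).
Of knob1, knob2, knob3 only 1 to 2 are there at a start; the rules pass over those that are not, and their reading is None.
Of offcut1, offcut2, offcut3 only 2 to 3 are there at a start; the rules pass over those that are not, and their reading is None.
At some moment in a run one of knob1, knob2, knob3, offcut1, offcut2, offcut3 may be knocked a few centimetres aside while the robot is not near it.
It also fails if it takes over 210 s, if anything falls off the work surface, if the arm or the gripper's body presses on something with over 40 N, if the wrist force passes 120 N, or if a joint passes its speed limit or range.

ROBOT

A 6-joint arm with a two-finger parallel gripper is mounted at the origin on the work surface. World frame = base frame: x ahead of the robot, y to its left, z up, the work surface at z = 0. Lengths are in m, angles in rad, forces in N, time in s.
With the tool pointing down it reaches from about 0.375 to 0.9 m from the base axis. Payload 3.1 kg.
Tool frame: the origin (TCP) lies at the very end of the fingers, on their centre line; the grasp point (between the pads) lies 19 mm behind it; z points along the fingers, y is the line along which they close (so a half turn about z gives the same grasp; the last joint's range is limited). The gripper opens to 85 mm and grips with 20 to 120 N. Pads are 22 mm wide; open, the fingers measure 114 mm over their backs; the gripper's body (76 mm by 85 mm) begins 54 mm behind the grasp point. The pads swing forward as they close: fully open they stand 13 mm farther back than shut.
Start: joints at [0.943, 0.527, 1.433, -0, 1.181, -0.178], TCP at [0.272, 0.563, 0.2] pointing down, gripper open.
Joint ranges: [-3.08, 3.08], [-0.75, 2.2], [0.22, 2.44], [-1.43, 4.57], [0, 2.65], [-2.85, 2.85]. Speed limits (rad/s): [2.79, 2.79, 3.14, 3.14, 3.14, 3.14].

INTERFACE

Orientations are given as a unit quaternion [w, x, y, z].
In Python, from bench import * gives the robot as it stands.
- The arm moves only by the shell command python3 -m inch 'ROWS' [FORCE]. ROWS is a JSON object of lists of equal length, an entry for each row: "delta_rot": the turn, a rotation vector about the tool's x, y, z in degrees, a list of three; "delta_pos": the shift along the tool's x, y, z in mm, a list of three; "hand": the finger opening in mm, from 0 to 85.4. A call has 1 to 8 rows; each row is the pose to reach, as a shift and turn from the pose commanded when the call began, along the tool's axes at that moment; what a row does not reach only later rows make up. A row lasts 1/12 s, in which the tool goes at most 41.7 mm and 7.16 degrees, less where a joint would pass 70% of its speed; a pose out of reach is approached as far as the arm can. A call with a gripper value outside its range is refused whole. The fingers move at their own pace and stop on an object; FORCE is the grip in N (left out, the last holds). Time passes only in rows, so rows that repeat a pose let the fingers close. It gives the time, the measured TCP pose, the force, the opening and the grip force at its end, in the units of the state.
- get_state(): the state, without advancing time (a new reading comes with each control period).
- get_image(name): name is "scene" or "side" or "wrist"; returns (picture, depth): 400x640x3 uint8, blue, green, red; 400x640 float32, m along the optical axis (not along the pixel's ray), 0 where there is no reading.
- camera_params(name): a dict with "intrinsics" (3x3 intrinsics, pixels), "world_to_cam" (4x4, takes a point from world to camera coordinates). Camera axes: x right, y up, looking along -z (the intrinsics and any distortion apply to the point x, -y, -z); pixel columns grow to the right and rows downward; lengths in m; the calibration is good to about 2 mm. The wrist camera is an equidistant fisheye: a pixel r from the principal point sees the ray r / f radians off the axis. A picture is of the moment at which its call begins: read the wrist's pose just before it. camera_params takes no time and is no camera call; for the wrist camera it gives the pose at the moment of the call.
- close_job(): hands the job in; it is judged then, once.
Trained networks look in the newest picture that a camera, given by its name, has taken for a name from the list of things; names that differ only in an ending like _2 or _b are one class to them, and where a whole thing is asked for, a point or a joint stands for the part that bears it (a point fixed in the world has none). Each returns a list of dicts, best first, with "score" (0 to 1); they miss things now and then, are a little off and sometimes report something else, mostly with a low value. They report only what shows in the picture. A call takes as long as a camera call. They do not tell look-alikes from the thing itself.
- boxes_of(camera, name): "location" ([x, y, z] in m, in the coordinates of the camera as it stood for that picture, good to about 4 mm: the middle of the surface that is visible of it).
The state is a dict: "t": time; "joints": joint angles; "qd": joint speeds; "joint_torque": joint torques, N m; "eef_pos": TCP position; "ee_rot": TCP orientation; "contact_force": force on the tool from outside, world axes, zero at the start; "wrist_torque": the same for the moment, N m; "opening": finger opening in m; "gripper_force": force on a finger pad.
Only numpy, scipy, OpenCV 4.12 (cv2) and the standard library are available. Lean on these libraries where they do the work, as an engineer would, in place of code of your own. Each camera call takes 0.05 s, during which the arm holds its last target. There are 200 camera calls.

## Working session

There is one attempt and no reset: what is moved stays moved. The work goes in short steps, Python scripts to look and compute and a shell command to move; the robot and the scene stay as the last step left them, time stands still between calls to the robot, and variables do not carry over. Pictures are saved under pics/ and viewed, at most 14 in all, crops included, and the job is handed in when it is done.

```bash
ls; mkdir -p pics; cat > h.py <<'E'
from bench import *
import numpy as np, cv2
from scipy.spatial.transform import Rotation as R
def px2w(cam,u,v,d,P=None):
    P=P or camera_params(cam);K=np.array(P["intrinsics"]);W=np.linalg.inv(np.array(P["world_to_cam"]))
    x=(u-K[0,2])/K[0,0];y=(v-K[1,2])/K[1,1]
    return (W@np.array([x*d,-y*d,-d,1]))[:3]
def w2px(cam,p,P=None):
    P=P or camera_params(cam);K=np.array(P["intrinsics"]);c=np.array(P["world_to_cam"])@np.append(p,1)
    return K[0,0]*c[0]/-c[2]+K[0,2], K[1,1]*-c[1]/-c[2]+K[1,2]
def c2w(cam,p,P=None):
    P=P or camera_params(cam);return (np.linalg.inv(np.array(P["world_to_cam"]))@np.append(p,1))[:3]
def rot(): 
    q=get_state()["ee_rot"];return R.from_quat([q[1],q[2],q[3],q[0]])
E
python3 - <<'E'
from h import *
s=get_state();print(s)
for c in("scene","side"):
    im,d=get_image(c);cv2.imwrite(f"pics/{c}0.png",im);np.save(f"{c}0.npy",d)
    P=camera_params(c);print(c,np.round(P["intrinsics"],1).tolist(),np.round(P["world_to_cam"],3).tolist())
    for n in("press","lever_grip","lever","knob1","offcut1","tray","bin","hammer","screwdriver","ruler","varnish","can","sander","jar"):
        for b in boxes_of(c,n):
            if b["score"]>.2:
                w=c2w(c,b["location"]);print(n,round(b["score"],2),np.round(w,3),np.round(w2px(c,w)))
E
```

```text
pics
{'t': 0.0, 'joints': array([ 9.42468271e-01,  5.28475572e-01,  1.43392236e+00,  3.54785291e-05,
        1.18134772e+00, -1.78492545e-01]), 'qd': array([ 0.00011031, -0.00031861,  0.00025939, -0.001496  ,  0.00101276,
        0.00140227]), 'joint_torque': array([ 1.22808055e-03, -4.42344689e+01, -1.78028262e+01, -1.75279033e-04,
        8.23911570e-03,  1.29294762e-05]), 'eef_pos': array([0.2712558 , 0.56220445, 0.19852151]), 'ee_rot': array([-4.37673567e-04,  2.23032643e-01,  9.74810382e-01, -9.83644761e-04]), 'contact_force': array([0.2446318 , 0.3806737 , 0.58849729]), 'wrist_torque': array([-0.02155127,  0.0061798 ,  0.0219511 ]), 'gripper_force': 0.0, 'opening': 0.08542987146910769}
scene [[469.6, 0.0, 316.8], [0.0, 469.6, 195.1], [0.0, 0.0, 1.0]] [[-0.185, 0.982, -0.02, 0.128], [-0.66, -0.109, 0.744, 0.174], [0.728, 0.151, 0.668, -1.716], [0.0, 0.0, 0.0, 1.0]]
press 0.86 [ 0.692 -0.019  0.019] [309. 299.]
lever_grip 0.61 [ 0.689 -0.101  0.341] [267. 202.]
lever 0.78 [ 0.7   -0.029  0.264] [301. 235.]
knob1 0.55 [ 0.44  -0.19   0.034] [269. 219.]
knob1 0.31 [ 0.708 -0.371  0
[... 1008 characters left out ...]
.035] [307. 178.]
lever 0.95 [ 0.682 -0.042  0.266] [361. 167.]
knob1 0.85 [ 0.415 -0.214  0.048] [337. 282.]
offcut1 0.56 [0.536 0.046 0.038] [310. 228.]
offcut1 0.56 [ 0.516 -0.085  0.042] [331. 248.]
offcut1 0.49 [ 0.559 -0.216  0.023] [369. 266.]
tray 0.67 [0.429 0.314 0.004] [242. 214.]
bin 0.77 [0.622 0.301 0.046] [284. 188.]
hammer 0.59 [ 0.693 -0.443  0.022] [453. 285.]
hammer 0.5 [ 0.417 -0.202  0.068] [335. 274.]
screwdriver 0.79 [ 0.373 -0.117  0.023] [305. 277.]
ruler 0.66 [0.403 0.108 0.003] [269. 243.]
ruler 0.61 [ 0.675 -0.101  0.337] [375. 156.]
varnish 0.78 [0.754 0.18  0.07 ] [330. 184.]
sander 0.45 [0.756 0.316 0.036] [307. 177.]
jar 0.41 [ 0.675 -0.104  0.338] [375. 156.]
```

```bash
python3 - <<'E'
import cv2
for c in("scene","side"):
    im=cv2.imread(f"pics/{c}0.png")[120:380,120:520]; cv2.imwrite(f"pics/{c}0z.png",cv2.resize(im,(800,520),interpolation=cv2.INTER_CUBIC))
E
```

```text
(no output)
```

View pics/scene0z.png

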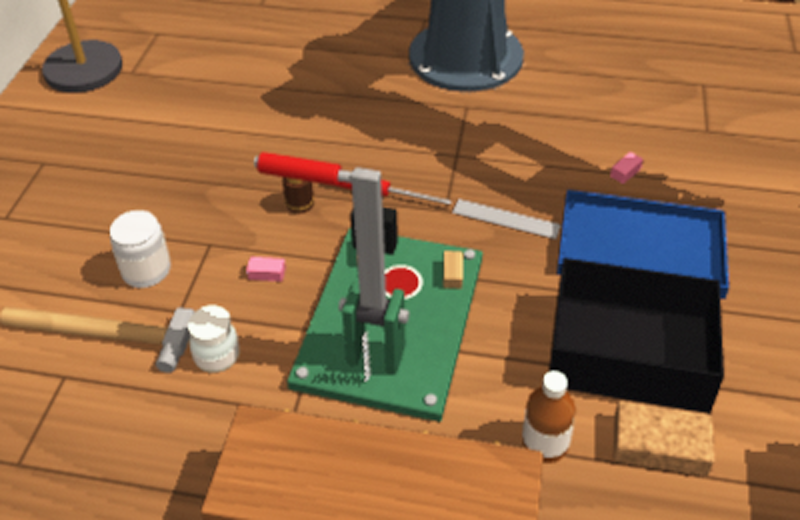

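View pics/side0z.png

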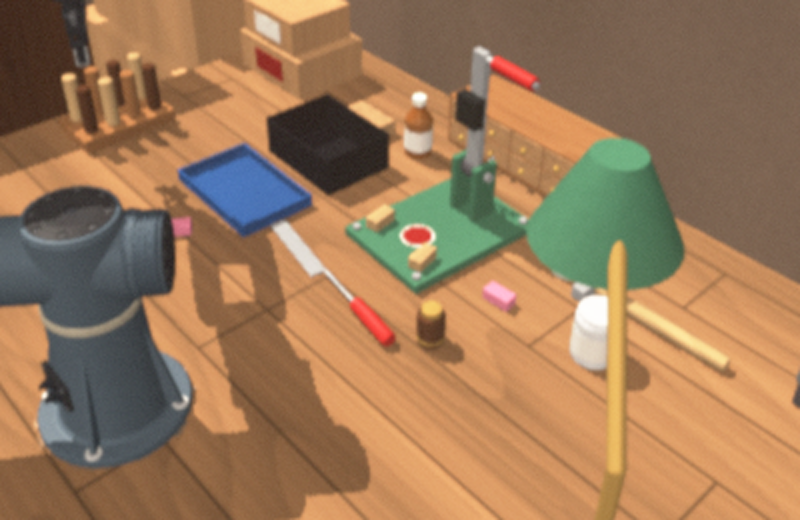

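Scene crop: one knob at scene px (269,215), no second one in sight; wooden offcut at scene px (346,254). Side crop: two wooden offcuts at px (310,228) and (331,249), knob at px (335,282). The pink blocks (scene px (252,254) and (433,203)) are off the plate and are look-alikes, so I leave them alone. The light wooden ones on the green plate fit the description.

```bash
cat > m.py <<'E'
from h import *
def cloud(c,im,d):
    P=camera_params(c);K=np.array(P["intrinsics"]);W=np.linalg.inv(np.array(P["world_to_cam"]))
    v,u=np.mgrid[:400,:640];x=(u-K[0,2])/K[0,0]*d;y=(v-K[1,2])/K[1,1]*d
    X=np.stack([x,-y,-d,np.ones_like(d)],-1)@W.T
    return X[...,:3]
def masks(im):
    h=cv2.cvtColor(im,cv2.COLOR_BGR2HSV).astype(int);H,S,V=h[...,0],h[...,1],h[...,2]
    return dict(green=(H>60)&(H<88)&(S>100),red=((H<6)|(H>174))&(S>180)&(V>90),blue=(H>100)&(H<125)&(S>150),black=(V<40),wood=(H>10)&(H<25)&(S>60)&(S<200)&(V>130))
E
python3 - <<'E'
from m import *
pts={}
for c in("scene","side"):
    im=cv2.imread(f"pics/{c}0.png");d=np.load(f"{c}0.npy");X=cloud(c,im,d);M=masks(im);ok=d>0
    def rep(n,m):
        p=X[m&ok]
        if len(p)<10:print(c,n,len(p));return
        (cx,cy),(a,b),an=cv2.minAreaRect(p[:,:2].astype(np.float32))
        print(c,n,len(p),"mean",np.round(p.mean(0),4),"zpct",np.round(np.percentile(p[:,2],[5,50,95]),4),"rect",np.round([cx,cy,a,b],3),round(an,1))
    z=X[...,2];roi=(X[...,0]>.3)&(X[...,0]<1)&(abs(X[...,1])<.45)
    rep("plate",M["green"]&roi&(z<.03)&(z>.01)&(abs(X[...,1]+.02)<.25))
    rep("seat",M["red"]&roi&(z<.03)&(z>.012)&(abs(X[...,1])<.1)&(X[...,0]>.45))
    rep("grip",M["red"]&roi&(z>.28))
    rep("tray",M["blue"]&roi&(z>.018));rep("binrim",M["black"]&roi&(z>.07)&(z<.09)&(X[...,1]>.15))
    rep("foot",M["black"]&roi&(z>.18)&(z<.32)&(abs(X[...,1])<.15))
    pl=roi&(z>.03)&(z<.05)&(X[...,0]>.45)&(X[...,0]<.62)&(abs(X[...,1])<.15)&~M["green"]
    n,l,st,ce=cv2.connectedComponentsWithStats(pl.astype(np.uint8))
    for i in range(1,n):
        if st[i,4]>15:rep(f"blob{np.round(ce[i])}",l==i)
    kb=roi&(z>.01)&(z<.09)&(X[...,0]>.36)&(X[...,0]<.48)&(X[...,1]<-.15)&(X[...,1]>-.26)
    rep("knob",kb);rep("knobtop",kb&(z>.06))
E
```

```text
scene plate 4048 mean [ 0.6512 -0.0103  0.019 ] zpct [0.0154 0.0191 0.0226] rect [ 0.617 -0.018  0.198  0.277] 86.0
scene seat 150 mean [ 0.56   -0.0138  0.02  ] zpct [0.0167 0.0198 0.0234] rect [ 0.561 -0.013  0.042  0.042] 10.5
scene grip 408 mean [ 0.6889 -0.097   0.3374] zpct [0.328  0.339  0.3432] rect [ 0.685 -0.098  0.088  0.022] 85.8
scene tray 281 mean [0.3904 0.3308 0.0234] zpct [0.0186 0.0228 0.0269] rect [0.447 0.313 0.228 0.199] 88.8
scene binrim 703 mean [0.6232 0.304  0.0767] zpct [0.0707 0.0771 0.0817] rect [0.613 0.297 0.199 0.155] 88.1
scene foot 139 mean [ 0.6764 -0.0081  0.2446] zpct [0.2154 0.2464 0.2636] rect [ 0.676 -0.021  0.025  0.05 ] 14.8
scene blob[346. 254.] 157 mean [0.5434 0.0538 0.0401] zpct [0.0346 0.0403 0.0441] rect [0.54  0.053 0.054 0.025] 7.8
scene knob 206 mean [ 0.4355 -0.1946  0.0377] zpct [0.0122 0.0392 0.0608] rect [ 0.432 -0.197  0.029  0.042] 8.6
scene knobtop 12 mean [ 0.4345 -0.1974  0.0632] zpct [0.0607 0.0631 0.0654] rect [ 0.435 -0.198  0.004  0.021] 1.5
side plate 0
side seat 49 mean [ 0.5627 -0.0205  0.0222] zpct [0.0181 0.0226 0.0255] rect [ 0.563 -0.022  0.034  0.035] 3.9
side grip 68 mean [ 0.673  -0.1088  0.3345] zpct [0.3281 0.3345 0.3411] rect [ 0.673 -0.104  0.015  0.085] 0.4
side tray 9
side binrim 0
side foot 0
side blob[310. 227.] 99 mean [0.5354 0.0476 0.0406] zpct [0.0324 0.042  0.0461] rect [0.536 0.05  0.054 0.028] 10.3
side blob[331. 247.] 114 mean [ 0.5175 -0.0791  0.0407] zpct [0.0318 0.0416 0.046 ] rect [ 0.518 -0.077  0.058  0.028] 15.6
side knob 336 mean [ 0.4073 -0.2038  0.0441] zpct [0.0139 0.0453 0.0711] rect [ 0.397 -0.188  0.042  0.098] 48.6
side knobtop 86 mean [ 0.4191 -0.2042  0.0681] zpct [0.0608 0.0695 0.073 ] rect [ 0.42  -0.203  0.036  0.033] 46.3
```

```bash
cat > plan.py <<'E'
# plan.py x y z yaw(deg of tool y): prints the tool-axes shift (mm) and turn (deg about tool z) to get there, tool kept vertical
import sys
from h import *
s=get_state();r=rot();g=np.array(list(map(float,sys.argv[1:4])))
yy=r.apply([0,1,0]);y0=np.degrees(np.arctan2(yy[1],yy[0]))
G=R.from_matrix(np.column_stack([[-np.sin(np.radians(0)),0,0]]*3)) if 0 else None
ps=np.radians(float(sys.argv[4]) if len(sys.argv)>4 else y0)
Y=np.array([np.cos(ps),np.sin(ps),0]);Z=np.array([0,0,-1.]);X=np.cross(Y,Z)
T=R.from_matrix(np.column_stack([X,Y,Z]))
print("pos",np.round(r.inv().apply(g-s["eef_pos"])*1e3,1).tolist(),"rot",np.round(np.degrees((r.inv()*T).as_rotvec()),1).tolist(),"| now",np.round(s["eef_pos"],4),"yaw",round(y0,1),"open",round(s["opening"]*1e3,1),"F",np.round(s["contact_force"],1),"t",round(s["t"],2),"j",np.round(s["joints"],2).tolist())
E
sed -i '/^G=/d' plan.py
python3 plan.py .45 .1 .25 98; python3 plan.py .54 .05 .16 98
```

```text
pos [-361.8, -339.3, -50.5] rot [-0.0, -0.0, -33.8] | now [0.2717 0.5628 0.1995] yaw 64.2 open 85.5 F [ 0.3 -0.1  0.1] t 1.5 j [0.94, 0.53, 1.43, 0.0, 1.18, -0.18]
pos [-464.6, -345.2, 39.5] rot [-0.0, -0.0, -33.8] | now [0.2717 0.5628 0.1995] yaw 64.2 open 85.5 F [ 0.3 -0.1  0.1] t 1.5 j [0.94, 0.53, 1.43, 0.0, 1.18, -0.18]
```

```bash
python3 -m inch '{"delta_pos":[[-362,-339,-50],[-362,-339,-50],[-362,-339,-50],[-362,-339,-50],[-362,-339,-50],[-362,-339,-50],[-362,-339,-50],[-362,-339,-50]],"delta_rot":[[0,0,-7],[0,0,-14],[0,0,-21],[0,0,-28],[0,0,-34],[0,0,-34],[0,0,-34],[0,0,-34]],"hand":[60,60,60,60,60,60,60,60]}' 60; python3 -m inch '{"delta_pos":[[0,0,0],[0,0,0],[0,0,0]],"delta_rot":[[0,0,0],[0,0,0],[0,0,0]],"hand":[60,60,60]}'; python3 plan.py .45 .1 .25 98
```

```text
t: 2.17
eef_pos: [0.3885, 0.26, 0.2325]
ee_rot: [0.0, -0.072, 0.997, 0.0]
contact_force: [1.3, -0.1, -0.1]
opening: 0.06
gripper_force: 0.0
t: 2.42
eef_pos: [0.3882, 0.2617, 0.2322]
ee_rot: [0.0, -0.071, 0.997, 0.0]
contact_force: [-0.1, 0.2, 0.7]
opening: 0.06
gripper_force: 0.0
pos [-38.2, -168.9, -17.9] rot [0.0, 0.0, 0.2] | now [0.3882 0.2617 0.2322] yaw 98.2 open 60.0 F [-0.1  0.2  0.7] t 2.42 j [0.35, 0.27, 1.77, 0.0, 1.1, -1.36]
```

```bash
python3 -m inch '{"delta_pos":[[-60,-235,-40],[-60,-235,-40],[-60,-235,-40],[-60,-235,-40],[-60,-235,-40],[-60,-235,-40],[-60,-235,-40],[-60,-235,-40]],"delta_rot":[[0,0,0],[0,0,0],[0,0,0],[0,0,0],[0,0,0],[0,0,0],[0,0,0],[0,0,0]],"hand":[60,60,60,60,60,60,60,60]}'; python3 -m inch '{"delta_pos":[[0,0,0],[0,0,0],[0,0,0]],"delta_rot":[[0,0,0],[0,0,0],[0,0,0]],"hand":[60,60,60]}' >/dev/null
cat >> h.py <<'E'
def wpx2z(u,v,z,P):  # fisheye pixel -> world point at height z
    K=np.array(P["intrinsics"]);W=np.linalg.inv(np.array(P["world_to_cam"]))
    a=np.array([(u-K[0,2])/K[0,0],(v-K[1,2])/K[1,1]]);r=np.hypot(*a)+1e-12
    ray=np.append(a/r*np.sin(r),np.cos(r));ray=W[:3,:3]@(ray*[1,-1,-1]);o=W[:3,3]
    return o+ray*(z-o[2])/ray[2]
def ww2px(p,P):
    K=np.array(P["intrinsics"]);c=(np.array(P["world_to_cam"])@np.append(p,1))[:3]*[1,-1,-1]
    h=np.hypot(c[0],c[1]);r=np.arctan2(h,c[2]);return K[0,0]*c[0]/h*r+K[0,2],K[1,1]*c[1]/h*r+K[1,2]
def wshot(name):
    P=camera_params("wrist");im,d=get_image("wrist");cv2.imwrite(f"pics/{name}.png",im);np.save(f"{name}.npy",d);return P,im,d
E
python3 - <<'E'
from h import *
P,im,d=wshot("w1");import json;json.dump({k:np.array(v).tolist() for k,v in P.items()},open("w1.json","w"))
print(np.round(P["intrinsics"],1).tolist())
for n in("knob1","offcut1","lever_grip"):
    for b in boxes_of("wrist",n):
        w=c2w("wrist",b["location"],P);print(n,round(b["score"],2),np.round(w,3),np.round(ww2px(w,P)))
E
```

```text
t: 3.08
eef_pos: [0.4822, 0.0378, 0.2721]
ee_rot: [0.0, -0.071, 0.997, 0.0]
contact_force: [-1.0, -0.1, 0.0]
opening: 0.0598
gripper_force: 0.0
[[309.7, 0.0, 319.6], [0.0, 309.7, 197.7], [0.0, 0.0, 1.0]]
knob1 0.89 [ 0.421 -0.188  0.057] [159. 100.]
knob1 0.55 [0.598 0.313 0.012] [467. 251.]
offcut1 0.97 [0.536 0.05  0.044] [321. 201.]
offcut1 0.9 [0.27  0.287 0.023] [502.  53.]
offcut1 0.78 [ 0.559 -0.201  0.022] [160. 188.]
offcut1 0.62 [ 0.517 -0.077  0.043] [232. 175.]
offcut1 0.31 [0.597 0.313 0.01 ] [467. 249.]
lever_grip 0.35 [ 0.696 -0.219  0.051] [147. 270.]
```

View pics/w1.png

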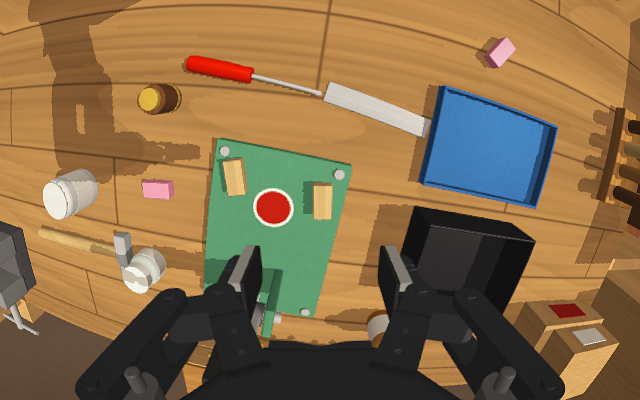

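Wrist picture: two wooden offcuts on the plate (px (234,177) and (322,201)), seat at (273,208), a single knob at (155,99), pink blocks off the plate at (157,190) and (499,53).

```bash
python3 - <<'E'
from m import *
import json
P=json.load(open("w1.json"));im=cv2.imread("pics/w1.png");h=cv2.cvtColor(im,cv2.COLOR_BGR2HSV)
print(h[203,323],h[175,233],h[99,149],h[210,273])
def seg(m,box,z,n):
    u0,v0,u1,v1=box;mm=np.zeros(m.shape,np.uint8);mm[v0:v1,u0:u1]=m[v0:v1,u0:u1]
    k,l,st,ce=cv2.connectedComponentsWithStats(mm);i=1+np.argmax(st[1:,4])
    vs,us=np.nonzero(l==i);p=np.array([wpx2z(u,v,z,P)[:2] for u,v in zip(us,vs)],np.float32)
    r=cv2.minAreaRect(p);print(n,len(p),"mean",p.mean(0),"rect",np.round(r[0],4),np.round(r[1],4),round(r[2],1))
H,S,V=[h[...,i].astype(int) for i in range(3)]
wood=(H>10)&(H<28)&(S>40)
seg(wood&(V>190),(300,170,345,225),.042,"off1");seg(wood&(V>190),(215,150,255,205),.042,"off2")
seg(((H<6)|(H>174))&(S>180),(245,185,300,232),.02,"seat")
seg((H>15)&(H<32)&(S>120)&(V>120),(135,82,162,118),.069,"cap")
G=(H>55)&(H<95)&(S>60)
seg(G,(200,130,355,245),.02,"plate")
E
```

```text
[ 19 122 225] [ 19 122 222] [ 22 181 224] [  2 232 202]
off1 578 mean [0.5370118  0.05222607] rect [0.5382 0.0528] [0.0481 0.0234] 8.1
off2 601 mean [ 0.52017355 -0.07371023] rect [ 0.5204 -0.0738] [0.0494 0.0252] 13.0
seat 818 mean [ 0.5632517  -0.01724079] rect [ 0.5632 -0.0172] [0.0469 0.0482] 8.3
cap 700 mean [ 0.42244953 -0.20213926] rect [ 0.421 -0.2  ] [0.0483 0.0428] 5.0
plate 9577 mean [ 0.5488814  -0.02021447] rect [ 0.5626 -0.0168] [0.1977 0.173 ] 86.2
```

```bash
python3 plan.py .538 .0525 .09 98; python3 plan.py .538 .0525 .024 98
```

```text
pos [-58.6, 5.5, 182.0] rot [0.0, -0.0, 0.3] | now [0.4809 0.0386 0.2721] yaw 98.3 open 59.7 F [0.4 0.  0.7] t 3.53 j [-0.15, 0.25, 1.68, 0.0, 1.21, -1.87]
pos [-58.6, 5.5, 248.0] rot [0.0, -0.0, 0.3] | now [0.4809 0.0386 0.2721] yaw 98.3 open 59.7 F [0.4 0.  0.7] t 3.53 j [-0.15, 0.25, 1.68, 0.0, 1.21, -1.87]
```

```bash
python3 -m inch '{"delta_pos":[[-58,6,30],[-58,6,70],[-58,6,110],[-58,6,150],[-58,6,182],[-58,6,182],[-58,6,182]],"delta_rot":[[0,0,0],[0,0,0],[0,0,0],[0,0,0],[0,0,0],[0,0,0],[0,0,0]],"hand":[60,60,60,60,60,60,60]}' 40; python3 -m inch '{"delta_pos":[[0,0,25],[0,0,50],[0,0,66],[0,0,66],[0,0,66],[0,0,66],[0,0,66],[0,0,66]],"delta_rot":[[0,0,0],[0,0,0],[0,0,0],[0,0,0],[0,0,0],[0,0,0],[0,0,0],[0,0,0]],"hand":[60,60,60,60,15,15,15,15]}';python3 -m inch '{"delta_pos":[[0,0,0],[0,0,0],[0,0,-40],[0,0,-80],[0,0,-120],[0,0,-150],[0,0,-150],[0,0,-150]],"delta_rot":[[0,0,0],[0,0,0],[0,0,0],[0,0,0],[0,0,0],[0,0,0],[0,0,0],[0,0,0]],"hand":[15,15,15,15,15,15,15,15]}'; python3 plan.py .613 .297 .16 98; python3 plan.py .52 -.074 .15 103
```

```text
t: 4.12
eef_pos: [0.5357, 0.0523, 0.0881]
ee_rot: [-0.003, -0.072, 0.997, 0.001]
contact_force: [0.7, 0.7, 0.1]
opening: 0.0599
gripper_force: 0.0
t: 4.78
eef_pos: [0.5392, 0.0518, 0.0261]
ee_rot: [0.002, -0.072, 0.997, -0.0]
contact_force: [0.9, -0.1, -0.7]
opening: 0.0153
gripper_force: 0.0
t: 5.45
eef_pos: [0.539, 0.0518, 0.1762]
ee_rot: [0.002, -0.072, 0.997, -0.0]
contact_force: [0.2, 0.2, -0.5]
opening: 0.0151
gripper_force: 0.0
pos [-108.2, 232.1, 16.4] rot [-0.1, 0.3, 0.2] | now [0.539  0.0518 0.1762] yaw 98.2 open 15.1 F [ 0.2  0.2 -0.5] t 5.45 j [-0.11, 0.44, 1.67, -0.0, 1.02, -1.83]
pos [37.0, -121.7, 26.2] rot [-0.1, 0.3, -4.8] | now [0.539  0.0518 0.1762] yaw 98.2 open 15.1 F [ 0.2  0.2 -0.5] t 5.45 j [-0.11, 0.44, 1.67, -0.0, 1.02, -1.83]
```

```bash
python3 - <<'E'
from m import *
import json
P,im,d=wshot("w2")
cv2.imwrite("pics/w2z.png",cv2.resize(im[60:360,100:540],(800,545)))
for n in("offcut1",):
    for b in boxes_of("wrist",n):
        w=c2w("wrist",b["location"],P);print(n,round(b["score"],2),np.round(w,3),np.round(ww2px(w,P)))
E
```

```text
offcut1 0.87 [ 0.559 -0.204  0.025] [116. 164.]
offcut1 0.72 [0.285 0.281 0.025] [534.   8.]
offcut1 0.71 [ 0.519 -0.075  0.042] [202. 143.]
offcut1 0.66 [ 0.582 -0.017  0.02 ] [255. 201.]
offcut1 0.64 [0.534 0.054 0.048] [322. 174.]
```

View pics/w2z.png

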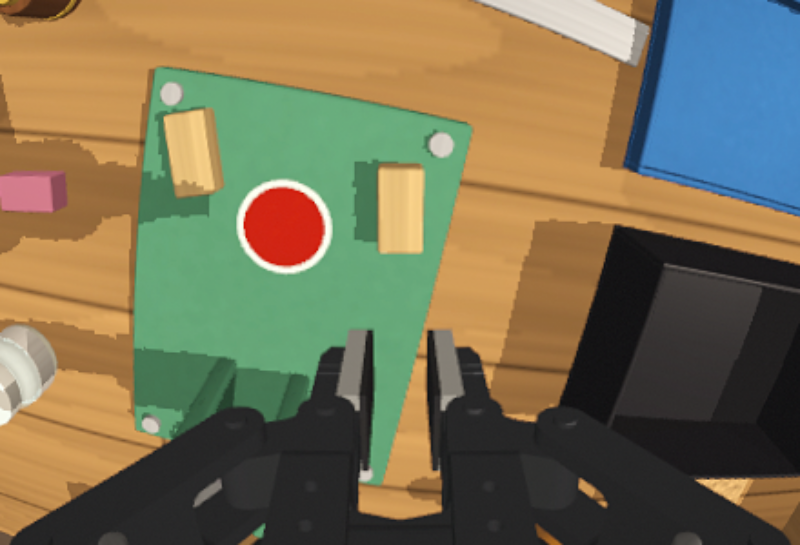

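Nothing was gripped: the offcut is still on the plate at crop px (400,207), unmoved. I'll go back down open and look from outside before closing.

```bash
python3 -m inch '{"delta_pos":[[0,0,0],[0,0,0],[0,0,40],[0,0,80],[0,0,110],[0,0,130],[0,0,130],[0,0,130]],"delta_rot":[[0,0,0],[0,0,0],[0,0,0],[0,0,0],[0,0,0],[0,0,0],[0,0,0],[0,0,0]],"hand":[60,60,60,60,60,60,60,60]}'; python3 - <<'E'
from m import *
t=get_state()["eef_pos"];print(t)
o=[]
for c in("scene","side"):
    im,d=get_image(c);u,v=w2px(c,t);print(c,u,v)
    cv2.circle(im,(round(u),round(v)),1,(255,0,255),-1)
    u,v=int(u),int(v);o.append(cv2.resize(im[v-60:v+60,u-40:u+40],(400,600),interpolation=cv2.INTER_CUBIC))
cv2.imwrite("pics/c3.png",np.hstack(o))
E
```

```text
t: 6.22
eef_pos: [0.5363, 0.052, 0.0423]
ee_rot: [-0.002, -0.072, 0.997, 0.0]
contact_force: [-0.2, -0.6, 0.4]
opening: 0.0598
gripper_force: 0.0
[0.536313   0.05197482 0.0423453 ]
scene 345.3683892446717 251.2458392674576
side 308.91942780834086 226.28669978929
```

View pics/c3.png

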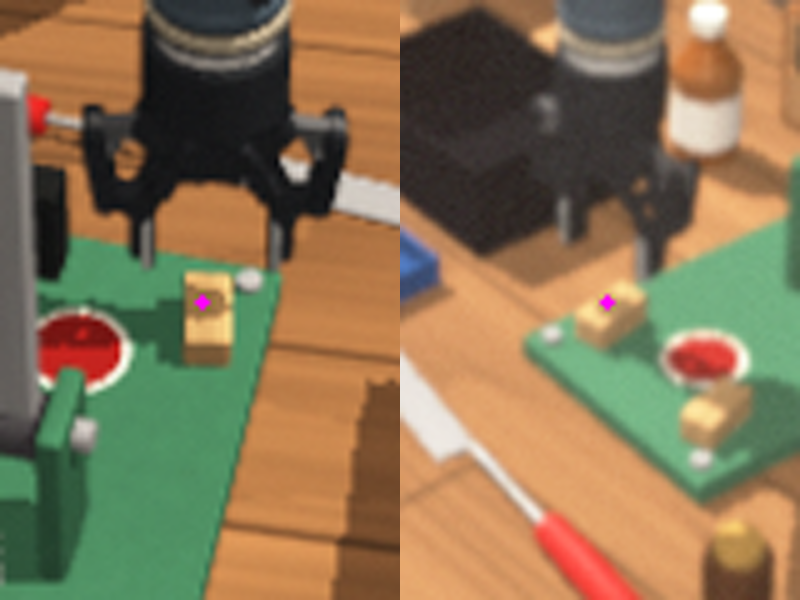

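Both views show the open fingertips (left px (147,262)/(275,262), right (570,240)/(645,275)) well above the marked TCP. Measuring that gap with depth.

```bash
python3 -m inch '{"delta_pos":[[0,0,0],[0,0,0],[0,0,0],[0,0,0],[0,0,0]],"delta_rot":[[0,0,0],[0,0,0],[0,0,0],[0,0,0],[0,0,0]],"hand":[44,44,44,44,44]}'>/dev/null; python3 - <<'E'
from m import *
s=get_state();t=s["eef_pos"];print(t,s["opening"])
for c in("scene","side"):
    im,d=get_image(c);X=cloud(c,im,d);h=cv2.cvtColor(im,cv2.COLOR_BGR2HSV).astype(int)
    m=(d>0)&(np.hypot(X[...,0]-t[0],X[...,1]-t[1])<.07)&(X[...,2]>.046)&(X[...,2]<.14)
    p=X[m];print(c,len(p));
    for lo in np.arange(.046,.13,.006):
        q=p[(p[:,2]>=lo)&(p[:,2]<lo+.006)]
        if len(q):print(round(lo,3),len(q),np.round(q.mean(0)-t,3),np.round(q[:,1].min()-t[1],3),np.round(q[:,1].max()-t[1],3))
E
```

```text
[0.53806367 0.05186779 0.04471762] 0.043761446432758956
scene 263
0.076 2 [0.01  0.003 0.037] -0.021 0.026
0.082 9 [ 0.011 -0.     0.041] -0.029 0.034
0.088 14 [0.009 0.002 0.046] -0.032 0.036
0.094 17 [0.01  0.005 0.052] -0.032 0.036
0.1 17 [0.009 0.001 0.058] -0.032 0.036
0.106 14 [ 0.01  -0.002  0.064] -0.033 0.036
0.112 17 [0.009 0.002 0.07 ] -0.024 0.038
0.118 19 [ 0.013 -0.011  0.077] -0.047 0.051
0.124 45 [0.01  0.009 0.083] -0.05 0.056
side 211
0.046 8 [ 0.001 -0.005  0.002] -0.019 0.007
0.076 2 [-0.     0.023  0.035] 0.023 0.023
0.082 12 [-0.003  0.006  0.041] -0.034 0.038
0.088 18 [-0.003 -0.008  0.046] -0.036 0.025
0.094 18 [-0.003  0.008  0.053] -0.036 0.034
0.1 19 [-0.001 -0.005  0.058] -0.039 0.036
0.106 20 [-0.001 -0.005  0.064] -0.039 0.034
0.112 14 [-0.003 -0.004  0.07 ] -0.033 0.026
0.118 14 [-0.007  0.007  0.076] -0.038 0.035
0.124 24 [-0.002 -0.01   0.082] -0.052 0.041
```

```bash
python3 -m inch '{"delta_pos":[[0,0,15],[0,0,30],[0,0,42],[0,0,42],[0,0,42]],"delta_rot":[[0,0,0],[0,0,0],[0,0,0],[0,0,0],[0,0,0]],"hand":[44,44,44,44,44]}'; python3 -m inch '{"delta_pos":[[0,0,4],[0,0,8],[0,0,8],[0,0,8]],"delta_rot":[[0,0,0],[0,0,0],[0,0,0],[0,0,0]],"hand":[44,44,44,44]}';python3 - <<'E'
from m import *
s=get_state();t=s["eef_pos"];print(t,s["opening"])
for c in("scene",):
    im,d=get_image(c);X=cloud(c,im,d);h=cv2.cvtColor(im,cv2.COLOR_BGR2HSV).astype(int)
    m=(d>0)&(np.hypot(X[...,0]-t[0],X[...,1]-t[1])<.07)&(X[...,2]>.022)&(X[...,2]<.14)&(h[...,1]<90)
    p=X[m];print(c,len(p));
    for lo in np.arange(.022,.06,.006):
        q=p[(p[:,2]>=lo)&(p[:,2]<lo+.006)]
        if len(q):print(round(lo,3),len(q),np.round(q.mean(0)-t,3),np.round(q[:,1].min()-t[1],3),np.round(q[:,1].max()-t[1],3))
E
```

```text
t: 7.25
eef_pos: [0.5372, 0.0519, 0.0016]
ee_rot: [-0.001, -0.072, 0.997, 0.0]
contact_force: [0.0, -0.4, 0.3]
opening: 0.044
gripper_force: 0.0
t: 7.58
eef_pos: [0.5378, 0.0519, -0.0057]
ee_rot: [0.0, -0.072, 0.997, -0.0]
contact_force: [0.5, -0.4, 0.1]
opening: 0.0442
gripper_force: 0.0
[ 0.53782414  0.05187644 -0.00573726] 0.04423182720396288
scene 709
0.022 26 [-0.004 -0.011  0.03 ] -0.068 0.02
0.028 6 [0.014 0.01  0.038] -0.021 0.033
0.034 11 [ 0.01  -0.     0.044] -0.027 0.033
0.04 19 [0.011 0.001 0.049] -0.029 0.036
0.046 16 [0.008 0.006 0.055] -0.03 0.038
0.052 12 [0.006 0.017 0.061] -0.026 0.038
0.058 10 [0.01  0.003 0.066] -0.029 0.038
```

The reported TCP lies about 33 mm below the real fingertips at this opening, with no contact force at z = -6 mm. Now the tips straddle the block, so I close.

```bash
python3 -m inch '{"delta_pos":[[0,0,3],[0,0,3],[0,0,3],[0,0,3],[0,0,3],[0,0,3]],"delta_rot":[[0,0,0],[0,0,0],[0,0,0],[0,0,0],[0,0,0],[0,0,0]],"hand":[44,15,15,15,15,15]}' 40; python3 -m inch '{"delta_pos":[[0,0,-20],[0,0,-60],[0,0,-100],[0,0,-140],[0,0,-140],[0,0,-140]],"delta_rot":[[0,0,0],[0,0,0],[0,0,0],[0,0,0],[0,0,0],[0,0,0]],"hand":[15,15,15,15,15,15]}'; python3 plan.py .605 .29 .13 98; python3 plan.py .54 .052 .13 98
```

```text
t: 8.13
eef_pos: [0.5379, 0.0519, -0.0088]
ee_rot: [0.0, -0.072, 0.997, -0.0]
contact_force: [-0.2, 0.6, 0.8]
opening: 0.0251
gripper_force: 40.2
t: 8.63
eef_pos: [0.5396, 0.0518, 0.1336]
ee_rot: [0.003, -0.072, 0.997, -0.001]
contact_force: [0.3, 0.0, -1.6]
opening: 0.0254
gripper_force: 40.1
pos [-98.9, 226.4, 3.9] rot [-0.1, 0.3, 0.2] | now [0.5396 0.0518 0.1336] yaw 98.2 open 25.4 F [ 0.3  0.  -1.6] t 8.63 j [-0.11, 0.5, 1.71, -0.0, 0.92, -1.83]
pos [-0.4, 0.2, 3.6] rot [-0.1, 0.3, 0.2] | now [0.5396 0.0518 0.1336] yaw 98.2 open 25.4 F [ 0.3  0.  -1.6] t 8.63 j [-0.11, 0.5, 1.71, -0.0, 0.92, -1.83]
```

```bash
python3 -m inch '{"delta_pos":[[-99,205,0],[-99,205,0],[-99,205,0],[-99,205,0],[-99,205,0],[-99,205,0],[-99,205,0],[-99,205,0]],"delta_rot":[[0,0,0],[0,0,0],[0,0,0],[0,0,0],[0,0,0],[0,0,0],[0,0,0],[0,0,0]],"hand":[15,15,15,15,15,15,15,15]}'; python3 -m inch '{"delta_pos":[[0,0,30],[0,0,60],[0,0,95],[0,0,95],[0,0,95],[0,0,95],[0,0,95],[0,0,95]],"delta_rot":[[0,0,0],[0,0,0],[0,0,0],[0,0,0],[0,0,0],[0,0,0],[0,0,0],[0,0,0]],"hand":[15,15,15,15,15,45,45,45]}';python3 -m inch '{"delta_pos":[[0,0,-40],[0,0,-80],[0,0,-110],[0,0,-110],[0,0,-110]],"delta_rot":[[0,0,0],[0,0,0],[0,0,0],[0,0,0],[0,0,0]],"hand":[45,45,45,45,45]}';  python3 plan.py .52 -.074 .13 103
python3 - <<'E'
from h import *
P=camera_params("wrist");get_image("wrist")
for b in boxes_of("wrist","offcut1"):
    w=c2w("wrist",b["location"],P);print(round(b["score"],2),np.round(w,3))
E
```

```text
t: 9.3
eef_pos: [0.6046, 0.2696, 0.1283]
ee_rot: [-0.002, -0.073, 0.997, -0.001]
contact_force: [0.1, 0.2, -1.3]
opening: 0.0247
gripper_force: 40.1
t: 9.97
eef_pos: [0.6082, 0.2691, 0.0388]
ee_rot: [0.002, -0.072, 0.997, 0.0]
contact_force: [0.4, -0.3, -0.2]
opening: 0.0454
gripper_force: 0.0
t: 10.38
eef_pos: [0.6088, 0.2697, 0.1509]
ee_rot: [0.004, -0.072, 0.997, 0.001]
contact_force: [-0.6, -0.4, -1.2]
opening: 0.0448
gripper_force: 0.0
pos [137.3, -327.4, 19.4] rot [0.0, 0.5, -4.8] | now [0.6088 0.2697 0.1509] yaw 98.2 open 44.8 F [-0.6 -0.4 -1.2] t 10.38 j [0.25, 0.63, 1.38, -0.0, 1.12, -1.47]
0.93 [ 0.559 -0.185  0.023]
0.71 [ 0.685 -0.015  0.151]
0.61 [ 0.519 -0.068  0.045]
0.55 [0.61  0.274 0.029]
```

```bash
python3 -m inch '{"delta_pos":[[137,-327,20],[137,-327,20],[137,-327,20],[137,-327,20],[137,-327,20],[137,-327,20],[137,-327,20],[137,-327,20]],"delta_rot":[[0,0,-5],[0,0,-5],[0,0,-5],[0,0,-5],[0,0,-5],[0,0,-5],[0,0,-5],[0,0,-5]],"hand":[45,45,45,45,45,45,45,45]}'>/dev/null; python3 -m inch '{"delta_pos":[[0,0,0],[0,0,0],[0,0,0]],"delta_rot":[[0,0,0],[0,0,0],[0,0,0]],"hand":[45,45,45]}'>/dev/null;python3 plan.py .52 -.074 .13 103
python3 - <<'E'
from m import *
P,im,d=wshot("w4")
for b in boxes_of("wrist","offcut1"):
    w=c2w("wrist",b["location"],P);print(round(b["score"],2),np.round(w,3),np.round(ww2px(w,P)))
h=cv2.cvtColor(im,cv2.COLOR_BGR2HSV).astype(int);H,S,V=h[...,0],h[...,1],h[...,2]
u,v=map(int,ww2px([.52,-.074,.042],P));m=np.zeros(H.shape,np.uint8);q=((H>10)&(H<28)&(S>40)&(V>190))
m[v-35:v+35,u-30:u+30]=q[v-35:v+35,u-30:u+30]
k,l,st,ce=cv2.connectedComponentsWithStats(m);i=1+np.argmax(st[1:,4]);vs,us=np.nonzero(l==i)
print(cv2.minAreaRect(np.array([wpx2z(a,b,.042,P)[:2] for a,b in zip(us,vs)],np.float32)))
E
```

```text
pos [6.9, -20.0, -3.6] rot [0.1, -0.1, 0.2] | now [ 0.5222 -0.053   0.1264] yaw 103.2 open 45.0 F [ 0.1 -0.4  0.2] t 11.4 j [-0.31, 0.5, 1.75, 0.0, 0.89, -2.12]
0.89 [0.275 0.28  0.026] [618.  66.]
0.83 [ 0.518 -0.081  0.045] [288. 181.]
0.78 [ 0.56  -0.203  0.026] [166. 190.]
0.69 [0.611 0.275 0.028] [538. 303.]
((0.5205116868019104, -0.07444056868553162), (0.04868913069367409, 0.024874109774827957), 12.76303482055664)
```

```bash
python3 -m inch '{"delta_pos":[[7,-21,0],[7,-21,30],[7,-21,65],[7,-21,100],[7,-21,120],[7,-21,120],[7,-21,120]],"delta_rot":[[0,0,0],[0,0,0],[0,0,0],[0,0,0],[0,0,0],[0,0,0],[0,0,0]],"hand":[45,45,45,45,45,45,45]}'; python3 -m inch '{"delta_pos":[[0,0,8],[0,0,15],[0,0,15],[0,0,15],[0,0,15],[0,0,15],[0,0,15],[0,0,15]],"delta_rot":[[0,0,0],[0,0,0],[0,0,0],[0,0,0],[0,0,0],[0,0,0],[0,0,0],[0,0,0]],"hand":[45,45,45,15,15,15,15,15]}' 40; python3 -m inch '{"delta_pos":[[0,0,-20],[0,0,-60],[0,0,-100],[0,0,-140],[0,0,-140],[0,0,-140]],"delta_rot":[[0,0,0],[0,0,0],[0,0,0],[0,0,0],[0,0,0],[0,0,0]],"hand":[15,15,15,15,15,15]}'; python3 plan.py .607 .318 .13 103
```

```text
t: 12.08
eef_pos: [0.5205, -0.0736, 0.0064]
ee_rot: [-0.001, -0.116, 0.993, 0.001]
contact_force: [0.2, -0.3, 0.4]
opening: 0.0451
gripper_force: 0.0
t: 12.75
eef_pos: [0.5217, -0.0756, -0.0069]
ee_rot: [0.001, -0.115, 0.993, -0.0]
contact_force: [-0.5, -0.1, 6.4]
opening: 0.0254
gripper_force: 40.5
t: 13.25
eef_pos: [0.5227, -0.0759, 0.1348]
ee_rot: [0.003, -0.115, 0.993, -0.001]
contact_force: [-0.3, -0.4, -0.8]
opening: 0.025
gripper_force: 39.8
pos [-172.2, 364.2, 4.4] rot [-0.2, 0.3, 0.2] | now [ 0.5227 -0.0759  0.1348] yaw 103.2 open 25.0 F [-0.3 -0.4 -0.8] t 13.25 j [-0.36, 0.49, 1.74, -0.0, 0.9, -2.16]
```

```bash
python3 -m inch '{"delta_pos":[[-170,364,0],[-170,364,0],[-170,364,0],[-170,364,0],[-170,364,0],[-170,364,0],[-170,364,0],[-170,364,0]],"delta_rot":[[0,0,0],[0,0,0],[0,0,0],[0,0,0],[0,0,0],[0,0,0],[0,0,0],[0,0,0]],"hand":[15,15,15,15,15,15,15,15]}'>/dev/null; python3 -m inch '{"delta_pos":[[0,0,0],[0,0,0]],"delta_rot":[[0,0,0],[0,0,0]],"hand":[15,15]}';python3 plan.py .607 .318 .13 103
```

```text
t: 14.08
eef_pos: [0.5875, 0.253, 0.1295]
ee_rot: [-0.002, -0.117, 0.993, -0.0]
contact_force: [-0.7, -0.3, -0.2]
opening: 0.0253
gripper_force: 39.8
pos [-34.1, 58.7, -0.6] rot [-0.0, -0.2, 0.5] | now [0.5875 0.253  0.1295] yaw 103.5 open 25.3 F [-0.7 -0.3 -0.2] t 14.08 j [0.23, 0.63, 1.45, -0.0, 1.06, -1.57]
```

```bash
python3 -m inch '{"delta_pos":[[-34,55,0],[-34,55,20],[-34,55,50],[-34,55,80],[-34,55,90],[-34,55,90],[-34,55,90],[-34,55,90]],"delta_rot":[[0,0,0],[0,0,0],[0,0,0],[0,0,0],[0,0,0],[0,0,0],[0,0,0],[0,0,0]],"hand":[15,15,15,15,15,15,45,45]}'; python3 -m inch '{"delta_pos":[[0,0,0],[0,0,-40],[0,0,-80],[0,0,-130],[0,0,-130],[0,0,-130]],"delta_rot":[[0,0,0],[0,0,0],[0,0,0],[0,0,0],[0,0,0],[0,0,0]],"hand":[45,45,45,45,45,45]}';python3 - <<'E'
from m import *
P,im,d=wshot("w5")
for b in boxes_of("wrist","offcut1"):
    w=c2w("wrist",b["location"],P);print(round(b["score"],2),np.round(w,3),np.round(ww2px(w,P)))
im,d=get_image("scene");cv2.imwrite("pics/s5.png",im);np.save("s5.npy",d)
for n in("offcut1","knob1"):
  for b in boxes_of("scene",n):
    w=c2w("scene",b["location"]);print(n,round(b["score"],2),np.round(w,3))
E
python3 plan.py .42 -.2 .17 -4
```

```text
t: 14.75
eef_pos: [0.6111, 0.3117, 0.0438]
ee_rot: [0.001, -0.115, 0.993, 0.0]
contact_force: [0.1, -1.3, 0.6]
opening: 0.0449
gripper_force: 0.0
t: 15.25
eef_pos: [0.6136, 0.3135, 0.1797]
ee_rot: [0.007, -0.115, 0.993, 0.001]
contact_force: [0.2, -0.2, 0.2]
opening: 0.045
gripper_force: 0.0
0.97 [0.61  0.273 0.029] [284. 161.]
0.88 [ 0.562 -0.194  0.022] [11. 78.]
0.62 [0.605 0.307 0.026] [315. 163.]
offcut1 0.74 [0.613 0.274 0.026]
offcut1 0.72 [0.612 0.308 0.027]
offcut1 0.72 [0.28  0.292 0.022]
offcut1 0.57 [ 0.573 -0.209  0.022]
offcut1 0.35 [0.589 0.304 0.031]
knob1 0.76 [ 0.44  -0.193  0.034]
pos [300.3, -455.1, 1.7] rot [-0.2, -0.1, 107.2] | now [0.6082 0.3117 0.1703] yaw 103.2 open 45.2 F [ 0.3  0.7 -1.1] t 15.5 j [0.31, 0.64, 1.3, -0.0, 1.21, -1.49]
```

```bash
python3 -m inch '{"delta_pos":[[300,-455,0],[300,-455,0],[300,-455,0],[300,-455,0],[300,-455,0],[300,-455,0],[300,-455,0],[300,-455,0]],"delta_rot":[[0,0,7],[0,0,14],[0,0,21],[0,0,28],[0,0,35],[0,0,42],[0,0,49],[0,0,56]],"hand":[75,75,75,75,75,75,75,75]}'; python3 plan.py .42 -.2 .17 -4
```

```text
t: 16.17
eef_pos: [0.4927, -0.0019, 0.1709]
ee_rot: [-0.002, 0.367, 0.93, -0.0]
contact_force: [0.4, -0.3, -0.3]
opening: 0.0752
gripper_force: 0.0
pos [-82.2, -194.4, 1.0] rot [-0.2, -0.1, 50.9] | now [ 0.4927 -0.0019  0.1709] yaw 46.9 open 75.2 F [ 0.4 -0.3 -0.3] t 16.17 j [-0.23, 0.39, 1.79, -0.0, 0.96, -1.05]
```

```bash
python3 -m inch '{"delta_pos":[[-82,-194,0],[-82,-194,0],[-82,-194,0],[-82,-194,0],[-82,-194,0],[-82,-194,0],[-82,-194,0],[-82,-194,0]],"delta_rot":[[0,0,7],[0,0,14],[0,0,21],[0,0,28],[0,0,35],[0,0,42],[0,0,51],[0,0,51]],"hand":[75,75,75,75,75,75,75,75]}'>/dev/null;python3 -m inch '{"delta_pos":[[0,0,0],[0,0,0]],"delta_rot":[[0,0,0],[0,0,0]],"hand":[75,75]}'; python3 - <<'E'
from m import *
P,im,d=wshot("w6")
for b in boxes_of("wrist","knob1"):
    w=c2w("wrist",b["location"],P);print(round(b["score"],2),np.round(w,3),np.round(ww2px(w,P)))
h=cv2.cvtColor(im,cv2.COLOR_BGR2HSV).astype(int);H,S,V=h[...,0],h[...,1],h[...,2]
u,v=map(int,ww2px([.42,-.201,.069],P));m=np.zeros(H.shape,np.uint8);q=((H>17)&(H<32)&(S>120)&(V>120));print(u,v,h[v,u])
m[max(v-40,0):v+40,u-45:u+45]=q[max(v-40,0):v+40,u-45:u+45]
k,l,st,ce=cv2.connectedComponentsWithStats(m);i=1+np.argmax(st[1:,4]);vs,us=np.nonzero(l==i)
print(len(us),cv2.minAreaRect(np.array([wpx2z(a,b,.069,P)[:2] for a,b in zip(us,vs)],np.float32)))
cv2.imwrite("pics/w6z.png",cv2.resize(im[max(v-80,0):v+80,u-110:u+110],(660,480)))
E
python3 plan.py .42 -.2 .17 -4
```

```text
t: 17.0
eef_pos: [0.4225, -0.1983, 0.1713]
ee_rot: [-0.001, 0.73, 0.684, -0.0]
contact_force: [0.3, 0.2, -0.4]
opening: 0.0753
gripper_force: 0.0
0.74 [ 0.419 -0.194  0.058] [315. 180.]
316 190 [ 22 181 216]
915 ((0.4200408458709717, -0.19942353665828705), (0.03195014223456383, 0.030834821984171867), 86.35099029541016)
pos [-2.0, -2.8, 1.7] rot [-0.1, -0.1, 0.3] | now [ 0.4229 -0.1982  0.1717] yaw -3.7 open 75.1 F [0.1 0.  0.2] t 17.1 j [-0.68, 0.36, 1.85, -0.0, 0.94, -0.61]
```

View pics/w6z.png

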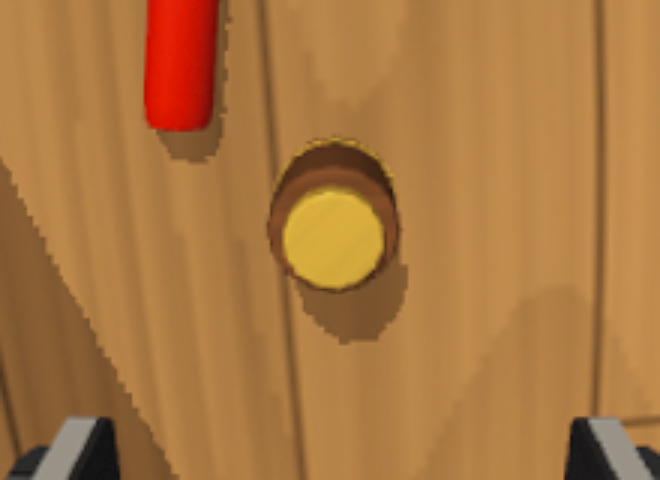

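Knob cap confirmed centred at crop (333,240); red screwdriver handle end at (180,130) clears the fingers at 60 mm opening.

```bash
python3 -m inch '{"delta_pos":[[-1,-3,30],[-1,-3,70],[-1,-3,110],[-1,-3,145],[-1,-3,160],[-1,-3,160],[-1,-3,160]],"delta_rot":[[0,0,0],[0,0,0],[0,0,0],[0,0,0],[0,0,0],[0,0,0],[0,0,0]],"hand":[60,60,60,60,60,60,60]}'; python3 -m inch '{"delta_pos":[[0,0,10],[0,0,20],[0,0,20],[0,0,20],[0,0,20],[0,0,20],[0,0,20],[0,0,20]],"delta_rot":[[0,0,0],[0,0,0],[0,0,0],[0,0,0],[0,0,0],[0,0,0],[0,0,0],[0,0,0]],"hand":[60,60,60,35,35,35,35,35]}' 40; python3 plan.py .42 -.1995 .1 -4
```

```text
t: 17.68
eef_pos: [0.4199, -0.1989, 0.0116]
ee_rot: [-0.001, 0.73, 0.684, -0.0]
contact_force: [0.5, -0.2, 0.6]
opening: 0.0602
gripper_force: 0.0
t: 18.35
eef_pos: [0.4204, -0.1997, -0.0072]
ee_rot: [0.0, 0.73, 0.683, 0.0]
contact_force: [0.1, 0.6, 3.6]
opening: 0.043
gripper_force: 40.8
pos [0.1, -0.4, -107.2] rot [0.0, 0.0, 0.2] | now [ 0.4204 -0.1997 -0.0072] yaw -3.8 open 43.0 F [0.1 0.6 3.6] t 18.35 j [-0.68, 0.7, 1.98, -0.0, 0.46, -0.62]
```

```bash
python3 -m inch '{"delta_pos":[[0,0,-15],[0,0,-40],[0,0,-70],[0,0,-70],[0,0,-70]],"delta_rot":[[0,0,0],[0,0,0],[0,0,0],[0,0,0],[0,0,0]],"hand":[35,35,35,35,35]}'; python3 plan.py .5635 -.017 .063 -4
```

```text
t: 18.77
eef_pos: [0.4211, -0.2002, 0.0635]
ee_rot: [0.002, 0.73, 0.683, 0.0]
contact_force: [-0.2, -0.8, -1.7]
opening: 0.0429
gripper_force: 41.4
pos [192.1, 130.1, 0.4] rot [0.2, 0.1, 0.2] | now [ 0.4211 -0.2002  0.0635] yaw -3.8 open 42.9 F [-0.2 -0.8 -1.7] t 18.77 j [-0.68, 0.55, 1.95, -0.0, 0.64, -0.62]
```

```bash
python3 -m inch '{"delta_pos":[[190,130,0],[190,130,0],[190,130,0],[190,130,0],[190,130,0],[190,130,0],[190,130,0],[190,130,0]],"delta_rot":[[0,0,0],[0,0,0],[0,0,0],[0,0,0],[0,0,0],[0,0,0],[0,0,0],[0,0,0]],"hand":[35,35,35,35,35,35,35,35]}';python3 -m inch '{"delta_pos":[[0,0,0],[0,0,0]],"delta_rot":[[0,0,0],[0,0,0]],"hand":[35,35]}'>/dev/null; python3 plan.py .5635 -.017 .0135 -4
```

```text
t: 19.43
eef_pos: [0.5615, -0.017, 0.0604]
ee_rot: [-0.001, 0.729, 0.685, -0.001]
contact_force: [-0.6, 0.3, -1.7]
opening: 0.0431
gripper_force: 41.5
pos [2.4, 2.9, 47.7] rot [-0.2, -0.0, 0.2] | now [ 0.5606 -0.0192  0.0612] yaw -3.8 open 42.7 F [-0.5  0.7 -2.2] t 19.6 j [-0.23, 0.64, 1.71, -0.0, 0.8, -0.17]
```

```bash
python3 -m inch '{"delta_pos":[[2,3,15],[2,3,30],[2,3,40],[2,3,44],[2,3,46],[2,3,47],[2,3,47],[2,3,47]],"delta_rot":[[0,0,0],[0,0,0],[0,0,0],[0,0,0],[0,0,0],[0,0,0],[0,0,0],[0,0,0]],"hand":[35,35,35,35,35,35,35,35]}'; python3 plan.py .5635 -.017 .0135 -4
```

```text
t: 20.27
eef_pos: [0.5659, -0.0169, 0.0159]
ee_rot: [0.0, 0.73, 0.683, 0.0]
contact_force: [-0.9, 0.1, -1.7]
opening: 0.0431
gripper_force: 41.5
pos [-0.3, -2.4, 2.4] rot [0.1, 0.0, 0.2] | now [ 0.5659 -0.0169  0.0159] yaw -3.8 open 43.1 F [-0.9  0.1 -1.7] t 20.27 j [-0.23, 0.72, 1.72, -0.0, 0.71, -0.16]
```

```bash
python3 -m inch '{"delta_pos":[[0,-2,2],[0,-2,3],[0,-2,3],[0,-2,3],[0,-2,3],[0,-2,3],[0,-2,3]],"delta_rot":[[0,0,0],[0,0,0],[0,0,0],[0,0,0],[0,0,0],[0,0,0],[0,0,0]],"hand":[35,35,35,50,60,60,60]}';python3 -m inch '{"delta_pos":[[0,0,-20],[0,0,-60],[0,0,-100],[0,0,-140],[0,0,-140],[0,0,-140]],"delta_rot":[[0,0,0],[0,0,0],[0,0,0],[0,0,0],[0,0,0],[0,0,0]],"hand":[60,60,60,60,60,60]}'; python3 - <<'E'
from m import *
P,im,d=wshot("w7")
h=cv2.cvtColor(im,cv2.COLOR_BGR2HSV).astype(int);H,S,V=h[...,0],h[...,1],h[...,2]
u,v=map(int,ww2px([.5635,-.017,.089],P));m=np.zeros(H.shape,np.uint8);q=((H>17)&(H<32)&(S>120)&(V>100));print(u,v,h[v,u])
m[max(v-50,0):v+50,u-50:u+50]=q[max(v-50,0):v+50,u-50:u+50]
k,l,st,ce=cv2.connectedComponentsWithStats(m);i=1+np.argmax(st[1:,4]);vs,us=np.nonzero(l==i)
print(len(us),cv2.minAreaRect(np.array([wpx2z(a,b,.089,P)[:2] for a,b in zip(us,vs)],np.float32)))
im,d=get_image("scene");X=cloud("scene",im,d);M=masks(im)
g=M["red"]&(d>0)&(X[...,2]>.28)&(abs(X[...,1]+.1)<.1)&(X[...,0]>.6)&(X[...,0]<.75);p=X[g];print("grip",np.round(p.mean(0),4),np.round(p.min(0),3),np.round(p.max(0),3))
cv2.imwrite("pics/s7.png",im);np.save("s7.npy",d)
E
python3 plan.py .62 -.2 .34 -4
```

```text
t: 20.85
eef_pos: [0.5638, -0.0165, 0.0124]
ee_rot: [0.0, 0.73, 0.683, 0.0]
contact_force: [-0.1, -0.6, 0.3]
opening: 0.0597
gripper_force: 0.0
t: 21.35
eef_pos: [0.5657, -0.0169, 0.1552]
ee_rot: [0.003, 0.73, 0.683, 0.002]
contact_force: [-1.1, 0.4, 0.4]
opening: 0.0596
gripper_force: 0.0
315 199 [ 22 184 217]
1172 ((0.5642791986465454, -0.016203003004193306), (0.032638873904943466, 0.03044235147535801), 86.13526153564453)
grip [ 0.6888 -0.0973  0.3376] [ 0.671 -0.142  0.321] [ 0.699 -0.055  0.345]
pos [-179.5, 69.0, -188.3] rot [-0.1, -0.0, 0.2] | now [ 0.5628 -0.0163  0.1518] yaw -3.8 open 59.9 F [ 0.3  0.2 -0. ] t 21.45 j [-0.23, 0.51, 1.64, -0.0, 1.0, -0.16]
```

```bash
python3 plan.py .58 -.1125 .345 -4; python3 -m inch '{"delta_pos":[[-30,0,-40],[-60,5,-80],[-90,10,-120],[-95,22,-160],[-95,22,-193],[-95,22,-193],[-95,22,-193],[-95,22,-193]],"delta_rot":[[0,0,0],[0,0,0],[0,0,0],[0,0,0],[0,0,0],[0,0,0],[0,0,0],[0,0,0]],"hand":[60,60,60,60,60,60,60,60]}';python3 -m inch '{"delta_pos":[[0,0,0],[0,0,0]],"delta_rot":[[0,0,0],[0,0,0]],"hand":[60,60]}'>/dev/null; python3 plan.py .682 -.1125 .345 -4
```

```text
pos [-94.8, 23.3, -193.2] rot [-0.1, -0.0, 0.2] | now [ 0.5628 -0.0163  0.1518] yaw -3.8 open 59.9 F [ 0.3  0.2 -0. ] t 21.45 j [-0.23, 0.51, 1.64, -0.0, 1.0, -0.16]
t: 22.12
eef_pos: [0.5788, -0.1128, 0.3437]
ee_rot: [-0.001, 0.73, 0.683, -0.001]
contact_force: [-0.9, -0.5, -0.6]
opening: 0.0601
gripper_force: 0.0
pos [6.2, 104.0, -3.5] rot [-0.4, -0.1, 0.2] | now [ 0.5778 -0.1119  0.3421] yaw -3.7 open 60.0 F [ 0.1 -0.4  0.9] t 22.28 j [-0.38, 0.35, 1.33, 0.0, 1.47, -0.32]
```

```bash
python3 -m inch '{"delta_pos":[[6,35,-3],[6,70,-3],[6,104,-3],[6,104,-3],[6,104,-3],[6,104,-3]],"delta_rot":[[0,0,0],[0,0,0],[0,0,0],[0,0,0],[0,0,0],[0,0,0]],"hand":[60,60,60,60,60,60]}';python3 -m inch '{"delta_pos":[[0,0,0],[0,0,10],[0,0,20],[0,0,30],[0,0,35],[0,0,35]],"delta_rot":[[0,0,0],[0,0,0],[0,0,0],[0,0,0],[0,0,0],[0,0,0]],"hand":[60,60,60,60,60,60]}'; python3 plan.py .682 -.1125 .283 -4;python3 - <<'E'
from m import *
t=get_state()["eef_pos"];o=[]
for c in("scene","side"):
    im,d=get_image(c);u,v=map(int,w2px(c,t));o.append(cv2.resize(im[v-70:v+50,u-40:u+40],(400,600),interpolation=cv2.INTER_CUBIC))
cv2.imwrite("pics/c8.png",np.hstack(o))
E
```

```text
t: 22.78
eef_pos: [0.6822, -0.113, 0.346]
ee_rot: [-0.002, 0.73, 0.684, -0.001]
contact_force: [-0.4, 0.0, -0.2]
opening: 0.06
gripper_force: 0.0
t: 23.28
eef_pos: [0.6819, -0.1133, 0.3108]
ee_rot: [-0.002, 0.73, 0.683, -0.001]
contact_force: [-0.7, -0.2, 0.4]
opening: 0.06
gripper_force: 0.0
pos [0.7, 0.1, 27.8] rot [-0.3, -0.1, 0.2] | now [ 0.6819 -0.1133  0.3108] yaw -3.8 open 60.0 F [-0.7 -0.2  0.4] t 23.28 j [-0.33, 0.54, 1.1, -0.0, 1.51, -0.26]
```

View pics/c8.png

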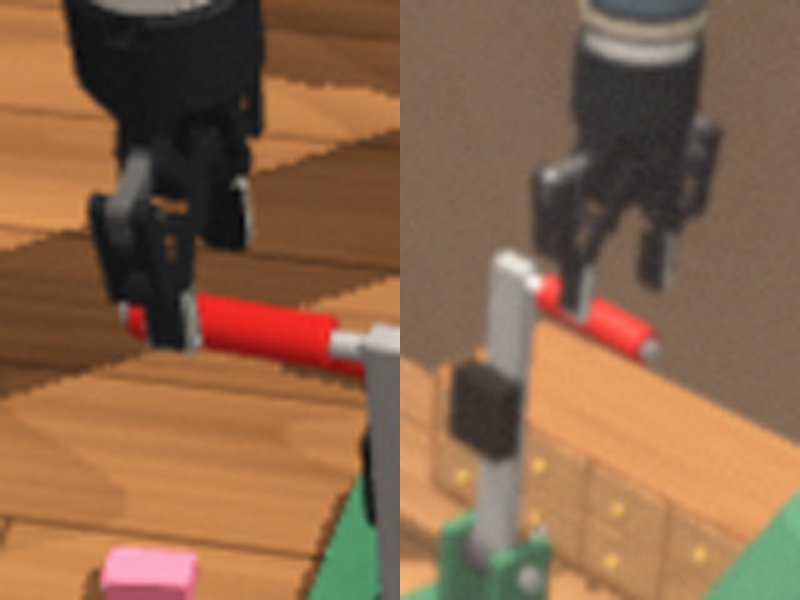

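The fingers straddle the red grip in both views (left px (175,320), right px (575–655,300)). Closing, and starting the pull.

```bash
python3 -m inch '{"delta_pos":[[0,0,10],[0,0,20],[0,0,28],[0,0,28],[0,0,28],[0,0,28],[0,0,28],[0,0,28]],"delta_rot":[[0,0,0],[0,0,0],[0,0,0],[0,0,0],[0,0,0],[0,0,0],[0,0,0],[0,0,0]],"hand":[60,60,60,60,15,15,15,15]}' 90; python3 -m inch '{"delta_pos":[[0,0,0],[0,0,0]],"delta_rot":[[0,0,0],[0,0,0]],"hand":[15,15]}'; python3 plan.py .682 -.1125 .283 -4
```

```text
t: 24.05
eef_pos: [0.6817, -0.1136, 0.286]
ee_rot: [-0.001, 0.73, 0.683, -0.001]
contact_force: [-4.4, 1.1, 3.0]
opening: 0.0213
gripper_force: 88.0
t: 24.22
eef_pos: [0.682, -0.1136, 0.286]
ee_rot: [-0.001, 0.73, 0.683, -0.001]
contact_force: [-5.6, 0.6, 3.6]
opening: 0.0215
gripper_force: 88.0
pos [1.1, -0.0, 3.0] rot [-0.2, 0.0, 0.2] | now [ 0.682  -0.1136  0.286 ] yaw -3.8 open 21.5 F [-5.6  0.6  3.6] t 24.22 j [-0.33, 0.55, 1.14, -0.0, 1.45, -0.26]
```

```bash
python3 -m inch '{"delta_pos":[[0,-11,0],[0,-22,1],[0,-33,3],[0,-44,4],[0,-65,10],[0,-86,17],[0,-86,17],[0,-86,17]],"delta_rot":[[0,0,0],[0,0,0],[0,0,0],[0,0,0],[0,0,0],[0,0,0],[0,0,0],[0,0,0]],"hand":[15,15,15,15,15,15,15,15]}'; python3 plan.py .682 -.1125 .283 -4; python3 - <<'E'
from m import *
o=[]
for c in("scene","side"):
    im,d=get_image(c);P=get_state()["eef_pos"]+[0,0,.03];u,v=map(int,w2px(c,P));o.append(cv2.resize(im[v-70:v+50,u-40:u+40],(400,600),interpolation=cv2.INTER_CUBIC))
cv2.imwrite("pics/c9.png",np.hstack(o))
E
```

```text
t: 24.88
eef_pos: [0.599, -0.108, 0.2699]
ee_rot: [0.002, 0.73, 0.683, 0.002]
contact_force: [1.1, 0.9, 4.8]
opening: 0.021
gripper_force: 90.8
pos [1.0, 83.1, -12.7] rot [0.3, -0.0, 0.2] | now [ 0.599  -0.108   0.2699] yaw -3.8 open 21.0 F [1.1 0.9 4.8] t 24.88 j [-0.36, 0.43, 1.39, 0.0, 1.31, -0.3]
```

View pics/c9.png

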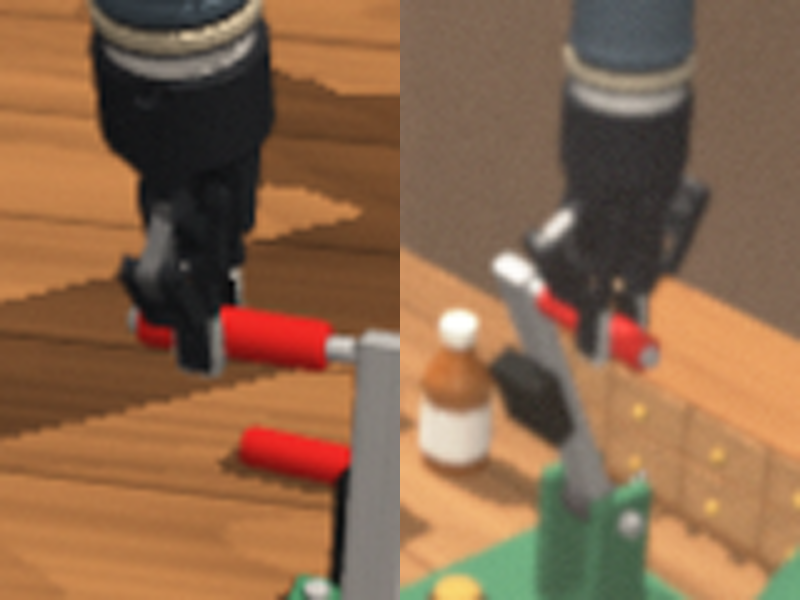

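The gripper holds the sleeve and the lever follows (about 0.4 rad). Continuing down the arc.

```bash
python3 -m inch '{"delta_pos":[[0,-20,10],[0,-38,21],[0,-56,35],[0,-72,50],[0,-86,66],[0,-99,84],[0,-110,103],[0,-119,123]],"delta_rot":[[0,0,0],[0,0,0],[0,0,0],[0,0,0],[0,0,0],[0,0,0],[0,0,0],[0,0,0]],"hand":[15,15,15,15,15,15,15,15]}'; python3 -m inch '{"delta_pos":[[0,-3,10],[0,-7,21],[0,-10,32],[0,-12,43],[0,-13,54],[0,-14,60],[0,-14,64],[0,-14,64]],"delta_rot":[[0,0,0],[0,0,0],[0,0,0],[0,0,0],[0,0,0],[0,0,0],[0,0,0],[0,0,0]],"hand":[15,15,15,15,15,15,15,15]}';  python3 plan.py .46 -.1 .066 -4
```

```text
t: 25.65
eef_pos: [0.4767, -0.0995, 0.1461]
ee_rot: [-0.002, 0.73, 0.684, -0.001]
contact_force: [-4.8, 1.0, 11.6]
opening: 0.0211
gripper_force: 92.1
t: 26.32
eef_pos: [0.4619, -0.0984, 0.0807]
ee_rot: [-0.004, 0.73, 0.684, -0.002]
contact_force: [-7.8, -0.3, 9.2]
opening: 0.0211
gripper_force: 91.9
pos [-1.7, -1.7, 14.7] rot [-0.5, -0.1, 0.3] | now [ 0.4619 -0.0984  0.0807] yaw -3.7 open 21.1 F [-7.8 -0.3  9.2] t 26.32 j [-0.45, 0.53, 1.91, -0.0, 0.71, -0.38]
```

```bash
python3 -m inch '{"delta_pos":[[0,0,3],[0,0,6],[0,0,9],[0,0,12],[0,0,15],[0,0,16],[0,0,16],[0,0,16]],"delta_rot":[[0,0,0],[0,0,0],[0,0,0],[0,0,0],[0,0,0],[0,0,0],[0,0,0],[0,0,0]],"hand":[15,15,15,15,15,15,15,15]}'; python3 plan.py .46 -.1 .066 -4
```

```text
t: 26.98
eef_pos: [0.4615, -0.0984, 0.0665]
ee_rot: [-0.004, 0.729, 0.684, -0.002]
contact_force: [-11.2, -0.8, 24.6]
opening: 0.0216
gripper_force: 93.4
pos [-1.7, -1.4, 0.5] rot [-0.5, -0.1, 0.3] | now [ 0.4615 -0.0984  0.0665] yaw -3.7 open 21.6 F [-11.2  -0.8  24.6] t 26.98 j [-0.45, 0.56, 1.92, -0.0, 0.67, -0.38]
```

```bash
python3 -m inch '{"delta_pos":[[0,0,1],[0,0,2],[0,0,3],[0,0,3],[0,0,3]],"delta_rot":[[0,0,0],[0,0,0],[0,0,0],[0,0,0],[0,0,0]],"hand":[15,15,15,15,15]}'; python3 - <<'E'
from m import *
o=[]
for c in("scene","side"):
    im,d=get_image(c);u,v=map(int,w2px(c,[.54,-.05,.09]));o.append(cv2.resize(im[v-60:v+60,u-40:u+40],(400,600),interpolation=cv2.INTER_CUBIC))
cv2.imwrite("pics/c10.png",np.hstack(o))
E
```

```text
t: 27.4
eef_pos: [0.4616, -0.0984, 0.0657]
ee_rot: [-0.003, 0.729, 0.684, -0.002]
contact_force: [-15.2, 2.0, 43.2]
opening: 0.0214
gripper_force: 95.7
```

View pics/c10.png

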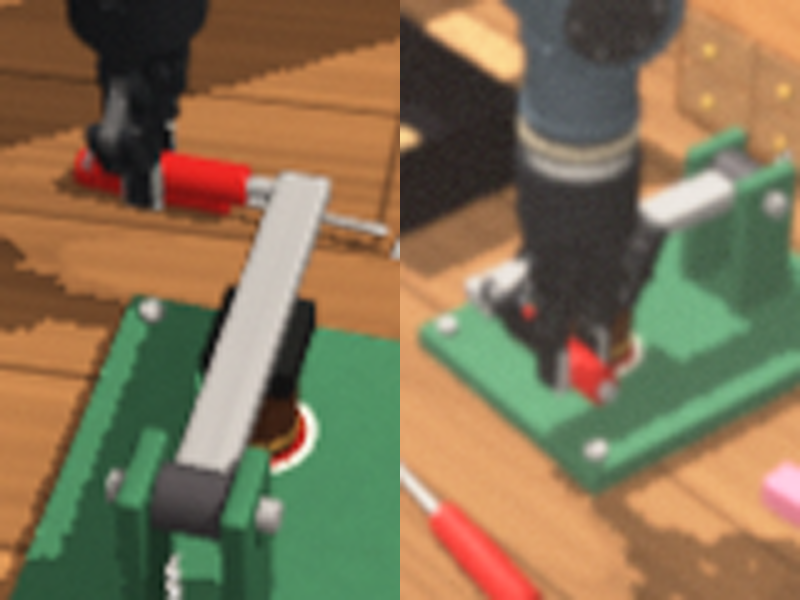

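Force jumped from 25 to 43 N while moving under 1 mm: firm stop, cap home. The picture shows the foot on the knob (left px (265,400)). Easing the lever up at about 0.6 rad/s.

```bash
python3 -m inch '{"delta_pos":[[0,0,-8],[0,0,-16],[0,0,-24],[0,1,-32],[0,2,-41],[0,4,-51],[0,7,-62],[0,10,-72]],"delta_rot":[[0,0,0],[0,0,0],[0,0,0],[0,0,0],[0,0,0],[0,0,0],[0,0,0],[0,0,0]],"hand":[15,15,15,15,15,15,15,15]}' && python3 -m inch '{"delta_pos":[[0,4,-11],[0,8,-21],[0,13,-31],[0,18,-40],[0,24,-50],[0,30,-59],[0,37,-68],[0,44,-76]],"delta_rot":[[0,0,0],[0,0,0],[0,0,0],[0,0,0],[0,0,0],[0,0,0],[0,0,0],[0,0,0]],"hand":[15,15,15,15,15,15,15,15]}'
```

```text
t: 28.17
eef_pos: [0.4724, -0.0991, 0.1347]
ee_rot: [-0.003, 0.73, 0.684, -0.002]
contact_force: [-6.5, 0.5, 7.0]
opening: 0.0212
gripper_force: 91.6
t: 28.83
eef_pos: [0.5166, -0.1023, 0.2117]
ee_rot: [-0.003, 0.73, 0.684, -0.002]
contact_force: [-7.8, 0.3, 10.6]
opening: 0.0211
gripper_force: 91.8
```

```bash
python3 -m inch '{"delta_pos":[[0,7,-8],[0,15,-16],[0,23,-23],[0,32,-30],[0,41,-37],[0,50,-43],[0,60,-48],[0,69,-53]],"delta_rot":[[0,0,0],[0,0,0],[0,0,0],[0,0,0],[0,0,0],[0,0,0],[0,0,0],[0,0,0]],"hand":[15,15,15,15,15,15,15,15]}' && python3 -m inch '{"delta_pos":[[0,10,-5],[0,21,-9],[0,31,-12],[0,42,-15],[0,52,-18],[0,63,-20],[0,74,-21],[0,85,-22]],"delta_rot":[[0,0,0],[0,0,0],[0,0,0],[0,0,0],[0,0,0],[0,0,0],[0,0,0],[0,0,0]],"hand":[15,15,15,15,15,15,15,15]}' && python3 -m inch '{"delta_pos":[[0,5,0],[0,10,0],[0,11,0],[0,11,0]],"delta_rot":[[0,0,0],[0,0,0],[0,0,0],[0,0,0]],"hand":[15,15,15,15]}'; python3 plan.py .682 -.1135 .286 -4
```

```text
t: 29.5
eef_pos: [0.5898, -0.1073, 0.2659]
ee_rot: [0.001, 0.73, 0.684, 0.001]
contact_force: [-0.6, 1.7, 5.5]
opening: 0.0213
gripper_force: 91.3
t: 30.17
eef_pos: [0.6747, -0.1131, 0.2859]
ee_rot: [0.001, 0.73, 0.683, 0.001]
contact_force: [0.3, -0.2, 0.9]
opening: 0.0209
gripper_force: 90.5
t: 30.5
eef_pos: [0.6818, -0.1136, 0.286]
ee_rot: [-0.002, 0.73, 0.684, -0.002]
contact_force: [-4.4, 0.4, 6.5]
opening: 0.0214
gripper_force: 91.1
pos [0.1, 0.2, -0.0] rot [-0.3, 0.0, 0.2] | now [ 0.6818 -0.1136  0.286 ] yaw -3.8 open 21.4 F [-4.4  0.4  6.5] t 30.5 j [-0.33, 0.55, 1.14, -0.0, 1.46, -0.26]
```

```bash
python3 -m inch '{"delta_pos":[[0,0,0],[0,0,0],[0,0,0],[0,0,-20],[0,0,-40],[0,0,-65],[0,0,-65],[0,0,-65]],"delta_rot":[[0,0,0],[0,0,0],[0,0,0],[0,0,0],[0,0,0],[0,0,0],[0,0,0],[0,0,0]],"hand":[60,60,60,60,60,60,60,60]}'; python3 -m inch '{"delta_pos":[[0,-40,0],[0,-80,0],[0,-120,0],[0,-130,0],[0,-130,20],[0,-130,50],[0,-130,80],[0,-130,80]],"delta_rot":[[0,0,0],[0,0,0],[0,0,0],[0,0,0],[0,0,0],[0,0,0],[0,0,0],[0,0,0]],"hand":[60,60,60,60,60,60,60,60]}'; python3 - <<'E'
from m import *
P,im,d=wshot("w11")
for c in("scene","side"):
    im,d=get_image(c);X=cloud(c,im,d);cv2.imwrite(f"pics/{c}11.png",im)
    k=(d>0)&(np.hypot(X[...,0]-.564,X[...,1]+.017)<.03)&(X[...,2]>.03)&(X[...,2]<.12);p=X[k]
    if len(p):q=p[p[:,2]>np.percentile(p[:,2],96)-.006];print(c,len(p),"z95",np.round(np.percentile(p[:,2],[50,90,95,99]),4),"top",np.round(q.mean(0),4))
    g=masks(im)["red"]&(d>0)&(X[...,2]>.28)&(abs(X[...,1]+.1)<.1)&(X[...,0]>.6)&(X[...,0]<.75);print(c,"grip",np.round(X[g].mean(0),4) if g.any() else None)
    for b in boxes_of(c,"knob1"):
        if b["score"]>.3:print(round(b["score"],2),np.round(c2w(c,b["location"]),3))
E
python3 plan.py .564 -.017 .15 -4
```

```text
t: 31.17
eef_pos: [0.6844, -0.1139, 0.352]
ee_rot: [0.002, 0.73, 0.683, 0.001]
contact_force: [-0.1, 1.1, -0.8]
opening: 0.0602
gripper_force: 0.0
t: 31.83
eef_pos: [0.5491, -0.1033, 0.2636]
ee_rot: [-0.006, 0.73, 0.683, -0.003]
contact_force: [-1.1, 0.0, -0.8]
opening: 0.06
gripper_force: 0.0
scene 308 z95 [0.0689 0.0802 0.0811 0.0826] top [ 0.5683 -0.0126  0.0789]
scene grip [ 0.6888 -0.0971  0.3377]
0.76 [ 0.58  -0.012  0.064]
side 216 z95 [0.0672 0.082  0.083  0.0858] top [ 0.5615 -0.0207  0.0811]
side grip [ 0.6722 -0.1105  0.3343]
0.52 [0.404 0.109 0.005]
pos [89.1, 2.6, 121.9] rot [0.2, 0.1, 0.2] | now [ 0.5552 -0.1056  0.272 ] yaw -3.8 open 60.2 F [-0.5 -0.2 -0. ] t 32.08 j [-0.39, 0.37, 1.5, -0.0, 1.27, -0.32]
```

```bash
python3 -m inch '{"delta_pos":[[40,3,20],[80,3,60],[89,3,100],[89,3,122],[89,3,122],[89,3,122]],"delta_rot":[[0,0,0],[0,0,0],[0,0,0],[0,0,0],[0,0,0],[0,0,0]],"hand":[60,60,60,60,60,60]}'; python3 - <<'E'
from m import *
P,im,d=wshot("w12")
h=cv2.cvtColor(im,cv2.COLOR_BGR2HSV).astype(int);H,S,V=h[...,0],h[...,1],h[...,2]
u,v=map(int,ww2px([.5635,-.017,.081],P));m=np.zeros(H.shape,np.uint8);q=((H>17)&(H<32)&(S>120)&(V>80));print(u,v,h[v,u])
m[max(v-50,0):v+50,u-50:u+50]=q[max(v-50,0):v+50,u-50:u+50]
k,l,st,ce=cv2.connectedComponentsWithStats(m);i=1+np.argmax(st[1:,4]);vs,us=np.nonzero(l==i)
print(len(us),cv2.minAreaRect(np.array([wpx2z(a,b,.081,P)[:2] for a,b in zip(us,vs)],np.float32)))
E
python3 plan.py .564 -.0165 .013 -4
```

```text
t: 32.58
eef_pos: [0.5626, -0.0162, 0.1483]
ee_rot: [-0.001, 0.73, 0.684, -0.001]
contact_force: [0.1, -1.3, 0.6]
opening: 0.06
gripper_force: 0.0
320 199 [ 22 184 216]
1099 ((0.5638530850410461, -0.016799328848719597), (0.031197795644402504, 0.030412057414650917), 87.42244720458984)
pos [0.7, -0.8, 137.1] rot [0.2, 0.0, 0.2] | now [ 0.5643 -0.0171  0.1501] yaw -3.8 open 59.7 F [-0.3  0.   0.9] t 32.63 j [-0.23, 0.51, 1.64, -0.0, 0.99, -0.16]
```

Knob unmoved; grasp it and lift.

```bash
python3 -m inch '{"delta_pos":[[0,0,35],[0,0,70],[0,0,105],[0,0,125],[0,0,135],[0,0,135],[0,0,135],[0,0,135]],"delta_rot":[[0,0,0],[0,0,0],[0,0,0],[0,0,0],[0,0,0],[0,0,0],[0,0,0],[0,0,0]],"hand":[60,60,60,60,60,60,60,60]}' 40;  python3 -m inch '{"delta_pos":[[0,0,0],[0,0,0],[0,0,0],[0,0,0],[0,0,-20],[0,0,-50],[0,0,-90],[0,0,-90]],"delta_rot":[[0,0,0],[0,0,0],[0,0,0],[0,0,0],[0,0,0],[0,0,0],[0,0,0],[0,0,0]],"hand":[35,35,35,35,35,35,35,35]}'; python3 plan.py .447 .29 .1 -4;  python3 - <<'E'
from m import *
im,d=get_image("scene");X=cloud("scene",im,d);h=cv2.cvtColor(im,cv2.COLOR_BGR2HSV).astype(int)
m=(h[...,0]>100)&(h[...,0]<125)&(h[...,1]>120)&(d>0)&(X[...,2]<.04)&(X[...,1]>.1)&(X[...,0]>.3)
print(cv2.minAreaRect(X[m][:,:2].astype(np.float32)), np.percentile(X[m][:,2],50))
E
```

```text
t: 33.3
eef_pos: [0.565, -0.0173, 0.0158]
ee_rot: [0.002, 0.73, 0.683, 0.001]
contact_force: [0.7, -0.5, -0.1]
opening: 0.06
gripper_force: 0.0
t: 33.97
eef_pos: [0.5678, -0.0173, 0.1106]
ee_rot: [0.006, 0.73, 0.684, 0.004]
contact_force: [1.0, -0.3, -1.1]
opening: 0.0433
gripper_force: 41.7
pos [298.8, -140.7, 7.9] rot [0.8, 0.1, 0.3] | now [ 0.5678 -0.0173  0.1106] yaw -3.7 open 43.3 F [ 1.  -0.3 -1.1] t 33.97 j [-0.23, 0.56, 1.67, 0.0, 0.89, -0.16]
((0.4235837161540985, 0.31315964460372925), (0.22876794636249542, 0.15453952550888062), 87.59956359863281) 0.005103378220498778
```

```bash
python3 plan.py .42 .305 .1 -4; python3 -m inch '{"delta_pos":[[311,-168,8],[311,-168,8],[311,-168,8],[311,-168,8],[311,-168,8],[311,-168,8],[311,-168,8],[311,-168,8]],"delta_rot":[[0,0,0],[0,0,0],[0,0,0],[0,0,0],[0,0,0],[0,0,0],[0,0,0],[0,0,0]],"hand":[35,35,35,35,35,35,35,35]}'; python3 -m inch '{"delta_pos":[[0,0,0],[0,0,0]],"delta_rot":[[0,0,0],[0,0,0]],"hand":[35,35]}'>/dev/null; python3 plan.py .42 .305 .02 -4
```

```text
pos [311.9, -167.2, 5.8] rot [0.6, 0.1, 0.2] | now [ 0.5663 -0.0171  0.1081] yaw -3.8 open 43.4 F [-0.6  0.  -1.9] t 34.02 j [-0.23, 0.57, 1.67, 0.0, 0.89, -0.16]
t: 34.68
eef_pos: [0.4219, 0.2878, 0.0952]
ee_rot: [-0.0, 0.73, 0.683, -0.001]
contact_force: [0.4, 0.9, -2.3]
opening: 0.0428
gripper_force: 41.7
pos [16.6, -2.3, 75.2] rot [-0.1, 0.0, 0.6] | now [0.4214 0.2883 0.0952] yaw -3.4 open 42.8 F [-0.2 -0.4 -2.4] t 34.85 j [0.38, 0.54, 1.81, -0.0, 0.79, 0.44]
```

```bash
python3 -m inch '{"delta_pos":[[15,0,25],[15,0,50],[15,0,70],[15,0,82],[15,0,88],[15,0,88],[15,0,88]],"delta_rot":[[0,0,0],[0,0,0],[0,0,0],[0,0,0],[0,0,0],[0,0,0],[0,0,0]],"hand":[35,35,35,35,35,35,35]}'; python3 -m inch '{"delta_pos":[[0,0,2],[0,0,4],[0,0,4],[0,0,4]],"delta_rot":[[0,0,0],[0,0,0],[0,0,0],[0,0,0]],"hand":[35,35,35,35]}'; python3 -m inch '{"delta_pos":[[0,0,1],[0,0,2],[0,0,2]],"delta_rot":[[0,0,0],[0,0,0],[0,0,0]],"hand":[35,35,35]}'
```

```text
t: 35.43
eef_pos: [0.4253, 0.3007, 0.0077]
ee_rot: [0.0, 0.73, 0.683, -0.0]
contact_force: [0.2, -0.0, -1.6]
opening: 0.0431
gripper_force: 41.6
t: 35.77
eef_pos: [0.425, 0.3016, 0.0043]
ee_rot: [0.0, 0.73, 0.683, 0.0]
contact_force: [-0.3, -0.2, -2.7]
opening: 0.043
gripper_force: 41.6
t: 36.02
eef_pos: [0.4247, 0.3016, 0.0018]
ee_rot: [0.0, 0.73, 0.684, 0.0]
contact_force: [0.5, -0.3, -1.6]
opening: 0.0427
gripper_force: 41.6
```

```bash
python3 -m inch '{"delta_pos":[[0,0,1],[0,0,2],[0,0,2]],"delta_rot":[[0,0,0],[0,0,0],[0,0,0]],"hand":[35,35,35]}'; python3 -m inch '{"delta_pos":[[0,0,1],[0,0,2],[0,0,2]],"delta_rot":[[0,0,0],[0,0,0],[0,0,0]],"hand":[35,35,35]}'
```

```text
t: 36.27
eef_pos: [0.4248, 0.3016, 0.0005]
ee_rot: [0.0, 0.73, 0.684, 0.0]
contact_force: [-1.4, -0.4, 6.2]
opening: 0.0432
gripper_force: 42.3
t: 36.52
eef_pos: [0.4249, 0.3017, 0.0004]
ee_rot: [0.0, 0.73, 0.684, 0.001]
contact_force: [-4.3, -0.7, 20.8]
opening: 0.0431
gripper_force: 43.9
```

Floor contact; ease off 3 mm of command, release, retreat, look.

```bash
python3 -m inch '{"delta_pos":[[0,0,-3],[0,0,-3],[0,0,-3],[0,0,-3],[0,0,-3]],"delta_rot":[[0,0,0],[0,0,0],[0,0,0],[0,0,0],[0,0,0]],"hand":[35,50,60,60,60]}'; python3 -m inch '{"delta_pos":[[0,0,-20],[0,0,-60],[0,0,-100],[0,0,-140],[0,0,-180],[0,0,-180],[0,0,-180]],"delta_rot":[[0,0,0],[0,0,0],[0,0,0],[0,0,0],[0,0,0],[0,0,0],[0,0,0]],"hand":[60,60,60,60,60,60,60]}';python3 -m inch '{"delta_pos":[[-170,0,0],[-170,0,0],[-170,0,0],[-170,0,0],[-170,0,0],[-170,0,0]],"delta_rot":[[0,0,0],[0,0,0],[0,0,0],[0,0,0],[0,0,0],[0,0,0]],"hand":[60,60,60,60,60,60]}'; python3 - <<'E'
from m import *
o=[]
for c in("scene","side"):
    im,d=get_image(c);X=cloud(c,im,d)
    k=(d>0)&(np.hypot(X[...,0]-.425,X[...,1]-.302)<.05)&(X[...,2]>.015)&(X[...,2]<.12);p=X[k]
    if len(p):print(c,len(p),np.round(p.mean(0),3),"z",np.round(np.percentile(p[:,2],[5,50,95,99]),4))
    for n in("offcut1","knob1"):
      for b in boxes_of(c,n):
        if b["score"]>.3:print(n,round(b["score"],2),np.round(c2w(c,b["location"]),3))
    im2=im[130:350,150:470];o.append(cv2.resize(im2,(400,275)))
cv2.imwrite("pics/fin.png",cv2.resize(np.vstack(o),(600,600*550//400)[:2]) if 0 else np.vstack(o))
E
```

```text
t: 36.93
eef_pos: [0.4247, 0.3015, 0.0004]
ee_rot: [-0.0, 0.73, 0.683, -0.0]
contact_force: [-0.2, 1.2, 0.4]
opening: 0.06
gripper_force: 0.0
t: 37.52
eef_pos: [0.4265, 0.3023, 0.1831]
ee_rot: [0.001, 0.73, 0.683, 0.003]
contact_force: [0.6, 0.5, -1.0]
opening: 0.0599
gripper_force: 0.0
t: 38.02
eef_pos: [0.4123, 0.1298, 0.1793]
ee_rot: [-0.001, 0.732, 0.682, -0.002]
contact_force: [0.5, 0.3, 0.8]
opening: 0.0598
gripper_force: 0.0
scene 320 [0.437 0.301 0.049] z [0.0194 0.0544 0.0666 0.0686]
offcut1 0.78 [ 0.572 -0.206  0.025]
offcut1 0.66 [0.612 0.309 0.026]
offcut1 0.66 [0.277 0.292 0.022]
offcut1 0.49 [0.616 0.273 0.028]
offcut1 0.37 [0.406 0.335 0.005]
knob1 0.82 [0.441 0.305 0.05 ]
side 194 [0.42  0.29  0.047] z [0.0172 0.0497 0.0689 0.0705]
offcut1 0.73 [ 0.556 -0.215  0.024]
offcut1 0.71 [0.265 0.28  0.019]
knob1 0.7 [0.419 0.285 0.049]
```

View pics/fin.png

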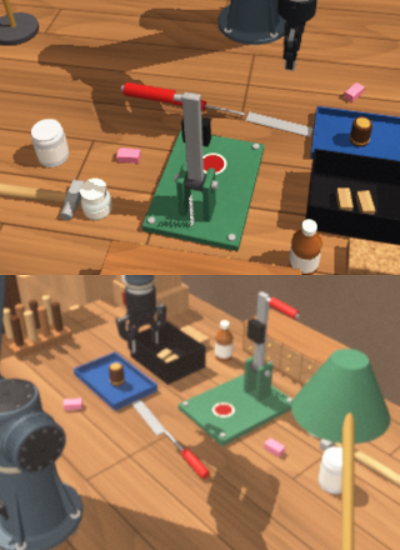

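Final picture: the knob stands in the blue tray (top view px (361,130)), both offcuts are in the bin (343–367,200), the plate is clear and the lever is up.

```bash
python3 -c "
from bench import *
print(get_state()['t'],close_job())"
```

```text
the job is handed in; nothing more can be done
38.3167 None
```

I handed the job in at 38.3 s: both offcuts are in the scrap bin, the one knob present is pressed home and upright in the blue tray, and the lever is fully up; no verdict came back.

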